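# Set out the finishing products on the bench tray in coating order

### The job

The four finishing products on the steel store rail stand in the order in which the next job needs them. Move them over to the plywood bench tray, one in each bay, in the same left-to-right order as they stood on the rail (left and right as seen from the robot). Keep them upright, and set each one down gently on the floor of its bay, do not drop it.

Things in the scene. Friction and masses are not known exactly. Their poses are not given: they have to be found in the camera images.
- tin_center (a point): Squat metal tin with press-in lid and plain paper band, the widest container: 56 mm diameter, 80 mm tall, 0.26 kg. Stands upright in its holder. Point: on its axis, half-way up; z along the axis, up; turn about z is free. Straight side over its full height. Grasp it 45 to 58 mm above its underside, where the fingertips clear the rims of holder and tray.
- jar_center (a point): Amber glass jar, black screw cap, plain paper band: 50 mm diameter, 88 mm tall, 0.24 kg. Stands upright in its holder. Point: on its axis, half-way up; z along the axis, up; turn about z is free. Straight side up to 66 mm, then the cap (45 mm diameter). Grasp it 45 to 58 mm above its underside, where the fingertips clear the rims of holder and tray.
- aerosol_center (a point): Aluminium spray can with white band, domed shoulder and grey cap, the tallest: 45 mm diameter, 100 mm tall, 0.18 kg. Stands upright in its holder. Point: on its axis, half-way up; z along the axis, up; turn about z is free. Straight side up to 74 mm. Grasp it 45 to 58 mm above its underside, where the fingertips clear the rims of holder and tray.
- bottle_center (a point): White squeeze bottle with pointed grey nozzle, the thinnest: 38 mm diameter, 94 mm tall, 0.12 kg. Stands upright in its holder. Point: on its axis, half-way up; z along the axis, up; turn about z is free. Straight side up to 66 mm. Grasp it 45 to 58 mm above its underside, where the fingertips clear the rims of holder and tray.
- holder_tin: Fixed black cup holder of the tin: 72 mm square foot with a low round cup (64 mm inside, 69 mm outside). Origin: centre of its underside, on the rail. The tin stands on the cup's floor, 4 mm above the origin; rim 20 mm above it. Clipped in any of the rail's four places; it stays there.
- holder_jar: Fixed black cup holder of the jar: 72 mm square foot with a low round cup (58 mm inside, 63 mm outside). Origin: centre of its underside, on the rail. The jar stands on the cup's floor, 4 mm above the origin; rim 20 mm above it. Clipped in any of the rail's four places; it stays there.
- holder_aerosol: Fixed black cup holder of the aerosol: 72 mm square foot with a low round cup (53 mm inside, 58 mm outside). Origin: centre of its underside, on the rail. The aerosol stands on the cup's floor, 4 mm above the origin; rim 20 mm above it. Clipped in any of the rail's four places; it stays there.
- holder_bottle: Fixed black cup holder of the bottle: 72 mm square foot with a low round cup (46 mm inside, 51 mm outside). Origin: centre of its underside, on the rail. The bottle stands on the cup's floor, 4 mm above the origin; rim 20 mm above it. Clipped in any of the rail's four places; it stays there.
- store_rail: Fixed grey steel strip, 84 (x) by 336 mm (y), on the left or right, turned up to 20 degrees. Origin: centre of underside; y runs along the row to its left end seen from the robot, z up. Holders at y = 120, 40, -40, -120 mm (left to right), x = 0, 6 mm above the origin. Containers are 80 mm apart, tops up to 110 mm high: put the fingers in front of and behind one (closing along x).
- bench_tray: Fixed plywood tray, 89 (x) by 329 mm (y), on the side away from the rail, turned up to 20 degrees. Origin: centre of underside; y runs along the row to its left end seen from the robot, z up. Four bays, 71 mm square, centres at x = 0, y = 120, 40, -40, -120 mm (left to right), floor 10 mm above the origin; 9 mm walls, tops 26 mm above it, end boards 48 mm. Empty at the start.

How it is judged:
At the end, for the whole second after the job is handed in: Each container stands upright (0.1 rad), released and at rest on the floor of its own tray bay (within 22 mm of the bay's centre along each tray axis, 6 mm in height), in the same left-to-right order as their holders on the rail (((y of holder_tin in the frame of store_rail between 0.1 and 0.14 m and y of tin_center in the frame of bench_tray between 0.098 and 0.142 m) or (y of holder_tin in the frame of store_rail between 0.02 and 0.06 m and y of tin_center in the frame of bench_tray between 0.018 and 0.062 m) or (y of holder_tin in the frame of store_rail between -0.06 and -0.02 m and y of tin_center in the frame of bench_tray between -0.062 and -0.018 m) or (y of holder_tin in the frame of store_rail between -0.14 and -0.1 m and y of tin_center in the frame of bench_tray between -0.142 and -0.098 m)) and x of tin_center in the frame of bench_tray between -0.022 and 0.022 m and z of tin_center in the frame of bench_tray between 0.044 and 0.056 m and angle between each of tin_center, jar_center, aerosol_center, bottle_center's own z axis and vertical below 0.1 rad and linear speed of each of tin, jar, aerosol, bottle below 0.02 m/s and angular speed of each of tin, jar, aerosol, bottle below 0.2 rad/s and ((y of holder_jar in the frame of store_rail between 0.1 and 0.14 m and y of jar_center in the frame of bench_tray between 0.098 and 0.142 m) or (y of holder_jar in the frame of store_rail between 0.02 and 0.06 m and y of jar_center in the frame of bench_tray between 0.018 and 0.062 m) or (y of holder_jar in the frame of store_rail between -0.06 and -0.02 m and y of jar_center in the frame of bench_tray between -0.062 and -0.018 m) or (y of holder_jar in the frame of store_rail between -0.14 and -0.1 m and y of jar_center in the frame of bench_tray between -0.142 and -0.098 m)) and x of jar_center in the frame of bench_tray between -0.022 and 0.022 m and z of jar_center in the frame of bench_tray between 0.048 and 0.06 m and ((y of holder_aerosol in the frame of store_rail between 0.1 and 0.14 m and y of aerosol_center in the frame of bench_tray between 0.098 and 0.142 m) or (y of holder_aerosol in the frame of store_rail between 0.02 and 0.06 m and y of aerosol_center in the frame of bench_tray between 0.018 and 0.062 m) or (y of holder_aerosol in the frame of store_rail between -0.06 and -0.02 m and y of aerosol_center in the frame of bench_tray between -0.062 and -0.018 m) or (y of holder_aerosol in the frame of store_rail between -0.14 and -0.1 m and y of aerosol_center in the frame of bench_tray between -0.142 and -0.098 m)) and x of aerosol_center in the frame of bench_tray between -0.022 and 0.022 m and z of aerosol_center in the frame of bench_tray between 0.054 and 0.066 m and ((y of holder_bottle in the frame of store_rail between 0.1 and 0.14 m and y of bottle_center in the frame of bench_tray between 0.098 and 0.142 m) or (y of holder_bottle in the frame of store_rail between 0.02 and 0.06 m and y of bottle_center in the frame of bench_tray between 0.018 and 0.062 m) or (y of holder_bottle in the frame of store_rail between -0.06 and -0.02 m and y of bottle_center in the frame of bench_tray between -0.062 and -0.018 m) or (y of holder_bottle in the frame of store_rail between -0.14 and -0.1 m and y of bottle_center in the frame of bench_tray between -0.142 and -0.098 m)) and x of bottle_center in the frame of bench_tray between -0.022 and 0.022 m and z of bottle_center in the frame of bench_tray between 0.051 and 0.063 m); the robot touches nothing.
It fails at once if a container is tipped over (more than 45 degrees) (angle between any of tin_center, jar_center, aerosol_center, bottle_center's own z axis and vertical above 0.785 rad).
It fails at once if a container is slammed into the tray (contact force above 45 N) (contact force between any of tin, jar, aerosol, bottle and bench_tray above 45 N).
It fails at once if a container is dropped into the tray (faster than 0.5 m/s within 30 mm of standing in it) ((linear speed of tin above 0.5 m/s and z of tin_center in the frame of bench_tray below 0.08 m and x of tin_center in the frame of bench_tray between -0.04 and 0.04 m and y of tin_center in the frame of bench_tray between -0.16 and 0.16 m) or (linear speed of jar above 0.5 m/s and z of jar_center in the frame of bench_tray below 0.084 m and x of jar_center in the frame of bench_tray between -0.04 and 0.04 m and y of jar_center in the frame of bench_tray between -0.16 and 0.16 m) or (linear speed of aerosol above 0.5 m/s and z of aerosol_center in the frame of bench_tray below 0.09 m and x of aerosol_center in the frame of bench_tray between -0.04 and 0.04 m and y of aerosol_center in the frame of bench_tray between -0.16 and 0.16 m) or (linear speed of bottle above 0.5 m/s and z of bottle_center in the frame of bench_tray below 0.087 m and x of bottle_center in the frame of bench_tray between -0.04 and 0.04 m and y of bottle_center in the frame of bench_tray between -0.16 and 0.16 m)).
It also fails if it takes over 102 s, if anything falls off the work surface, if the arm or the gripper's body presses on something with over 40 N, if the wrist force passes 120 N, or if a joint passes its speed limit or range.

### The arm

A 7-joint arm with a two-finger parallel gripper is mounted at the origin on the work surface. World frame = base frame: x ahead of the robot, y to its left, z up, the work surface at z = 0. Lengths are in m, angles in rad, forces in N, time in s.
With the tool pointing down it reaches from about 0.35 to 0.9 m from the base axis. Payload 8.1 kg.
Tool frame: the origin (TCP) lies between the finger pads; the fingertips stand 17 mm ahead of it and the grasp point (between the pads) lies 2 mm behind it; z points along the fingers, y is the direction in which the jaws open and shut (so a half turn about z gives the same grasp; the last joint's range is limited). The gripper opens to 92 mm and grips with 3 to 60 N. Pads are 19 mm wide; open, the fingers measure 130 mm over their backs; the gripper's body (75 mm by 190 mm) begins 47 mm behind the grasp point.
Start: joints at [1.162, 0.434, 0.025, 1.573, -0.012, 1.134, -0.075], TCP at [0.188, -0.596, 0.211] pointing down, gripper open.
Joint ranges: [-2.62, 2.62], [-0.44, 2.09], [-1.27, 1.32], [0.08, 2.57], [-1.32, 4.46], [0.12, 2], [-2.74, 2.74]. Speed limits (rad/s): [2.22, 2.22, 3.01, 3.01, 3.14, 3.14, 3.14].

### API

Orientations are given as a rotation vector (axis times angle).
In Python, from cell import arm gives the robot as it stands. The module is installed in compiled form; this text tells all that it offers.
- The arm moves only by the shell command python3 -m crank 'ROWS' [FORCE]. ROWS is JSON, a list of rows, each a list of 5 numbers: the opening, from 0 (shut) to 1 (fully open), then the shift along the world's x, y, z normalised to -1 to 1, where 1 is 40 cm, then the turn about the world's z normalised to -1 to 1, where 1 is 60 degrees. In form: [[fingers, tx, ty, tz, twist], ...]. A call has exactly 8 rows; each row shifts and turns the commanded pose from where the row before left it; what a row does not reach is not made up. A row lasts 1/12 s, in which the tool goes at most 41.7 mm and 7.16 degrees, less where a joint would pass 70% of its speed; a pose out of reach is approached as far as the arm can. A call with a number of a shift or a turn outside -1 to 1 is refused whole. A call with a gripper value outside its range is refused whole. The fingers move at their own pace and stop on an object; FORCE is the grip in N (left out, the last holds). Time passes only in rows, so rows that do not move let the fingers close, or fill a call up. It gives the time, the measured TCP pose, the force and the opening at its end, in the units of the state.
- arm.observe(): the state, without advancing time (a new reading comes with each control period).
- arm.get_image(name): name is "side" or "top"; returns the picture (480x640x3 uint8, red, green, blue); there is no depth.
- arm.get_calibration(name): a dict with "intrinsics" (3x3 intrinsics, pixels), "extrinsics" (4x4, takes a point from camera to world coordinates). Camera axes: x right, y down, z forward; pixel columns grow to the right and rows downward; lengths in m; the calibration is good to about 2 mm. A picture is of the moment at which its call begins. get_calibration takes no time and is no camera call.
- arm.sign_off(): hands the job in, once; it reports no verdict.
The state is a dict: "clock": time; "joints": joint angles; "dq": joint speeds; "joint_efforts": joint torques, N m; "position": TCP position; "ee_rot": TCP orientation; "force": force on the tool from outside, world axes, zero at the start; "ft_torque": the same for the moment, N m; "width": opening from 0.0 (shut) to 1.0 (fully open).
Only numpy, scipy, OpenCV 4.12 (cv2) and the standard library are available. Lean on these libraries where they do the work, as an engineer would, in place of code of your own. Each camera call takes 0.05 s, during which the arm holds its last target.

## Working session

There is one attempt and no reset: what is moved stays moved. The work goes in short steps, Python scripts to look and compute and a shell command to move; the robot and the scene stay as the last step left them, time stands still between calls to the robot, and variables do not carry over. Pictures are saved under pics/ and viewed, and the job is handed in when it is done.

```bash
mkdir -p pics; python3 - <<'E'
from cell import arm
import cv2
print(arm.observe())
for n in("side","top"):
    cv2.imwrite(f"pics/{n}0.png",arm.get_image(n)[:,:,::-1])
    print(n,arm.get_calibration(n))
E
```

```text
{'clock': 0.0, 'joints': array([ 1.16240028,  0.43520888,  0.02495627,  1.57410549, -0.011577  ,
        1.13398189, -0.07512441]), 'dq': array([-1.23839787e-03, -7.87654196e-04,  3.44586877e-04,  1.31529859e-05,
       -2.82019231e-03, -1.42194503e-03,  1.69913200e-03]), 'joint_efforts': array([-2.01774892e-04, -6.67848372e+01,  9.85223427e-01, -3.14466119e+01,
       -6.04266627e-02,  4.26281698e-02,  2.46890295e-04]), 'position': array([ 0.18794155, -0.59551191,  0.21035032]), 'ee_rot': array([-3.10346692e+00, -4.78136310e-01,  6.11784994e-04]), 'force': array([0.97104057, 0.14959599, 0.70619194]), 'ft_torque': array([ 0.00279827, -0.02850855,  0.00877805]), 'width': 0.9978221271061528}
side {'intrinsics': array([[465.09446312,   0.        , 325.08514815],
       [  0.        , 465.09446312, 243.54464615],
       [  0.        ,   0.        ,   1.        ]]), 'extrinsics': array([[-0.75694209, -0.44860442,  0.47517654,  0.06476814],
       [-0.65344021,  0.51137598, -0.55813125,  0.5237151 ],
       [ 0.00738628, -0.7329725 , -0.68021817,  0.73338841],
       [ 0.        ,  0.        ,  0.        ,  1.        ]])}
top {'intrinsics': array([[529.64171914,   0.        , 325.80141082],
       [  0.        , 529.64171914, 239.66968486],
       [  0.        ,   0.        ,   1.        ]]), 'extrinsics': array([[-1.15287208e-01, -9.71383003e-01,  2.07662998e-01,
         2.96412511e-01],
       [-9.93332197e-01,  1.12724029e-01, -2.41751768e-02,
         3.31623848e-03],
       [ 7.47460493e-05, -2.09065431e-01, -9.77901651e-01,
         1.08686317e+00],
       [ 0.00000000e+00,  0.00000000e+00,  0.00000000e+00,
         1.00000000e+00]])}
```

View pics/side0.png

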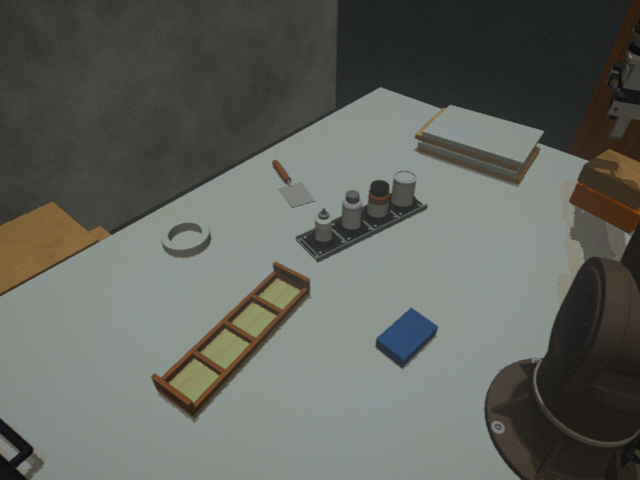

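View pics/top0.png

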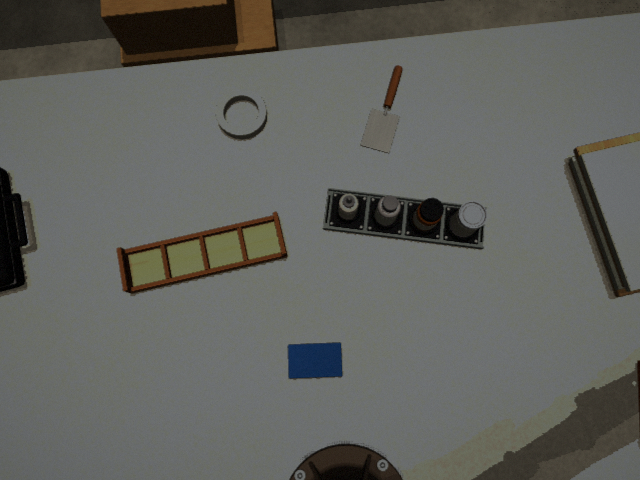

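Both views show the same thing. The rail is at top-image (405,218) with bottle, aerosol, jar and tin from left to right. The empty tray is on the left at (203,253). Next I'll zoom in for exact corners.

```bash
python3 - <<'E'
import cv2,numpy as np
t=cv2.imread("pics/top0.png");s=cv2.imread("pics/side0.png")
def crop(im,x,y,w,h,f): return cv2.resize(im[y:y+h,x:x+w],None,fx=f,fy=f,interpolation=cv2.INTER_CUBIC)
a=crop(t,310,175,190,85,4);b=crop(t,110,200,190,100,4)
cv2.imwrite("pics/topz.png",cv2.convertScaleAbs(np.vstack([a,b])[:600],alpha=1.6)) if 0 else None
cv2.imwrite("pics/tr.png",cv2.convertScaleAbs(a,alpha=1.5));cv2.imwrite("pics/tt.png",b)
cv2.imwrite("pics/sr.png",cv2.convertScaleAbs(crop(s,285,160,155,110,5),alpha=1.5));cv2.imwrite("pics/st.png",crop(s,145,255,175,165,3.6))
# masks
h=cv2.cvtColor(t,cv2.COLOR_BGR2HSV); hs=cv2.cvtColor(s,cv2.COLOR_BGR2HSV)
def wood(h): return cv2.inRange(h,(3,70,40),(40,255,255))
for n,hh,box in(("top",h,(100,200,200,110)),("side",hs,(140,250,185,175))):
    m=np.zeros(hh.shape[:2],np.uint8);x,y,w,k=box
    m[y:y+k,x:x+w]=wood(hh)[y:y+k,x:x+w]
    c=max(cv2.findContours(m,0,1)[0],key=cv2.contourArea)
    print(n,"tray",cv2.contourArea(c),cv2.approxPolyDP(cv2.convexHull(c),3,True).reshape(-1,2).tolist())
    # bay floors (yellow)
    f=cv2.inRange(hh,(22,40,120),(40,255,255)); m2=np.zeros_like(m); m2[y:y+k,x:x+w]=f[y:y+k,x:x+w]
    nl,_,st,ce=cv2.connectedComponentsWithStats(m2)
    print([(st[i,4],ce[i].round(1).tolist()) for i in range(1,nl) if st[i,4]>100])
    g=cv2.cvtColor(t if n=="top" else s,cv2.COLOR_BGR2GRAY)
    x,y,w,k=(315,180,180,75) if n=="top" else (285,160,155,110)
    d=np.zeros_like(m); d[y:y+k,x:x+w]=(g[y:y+k,x:x+w]<105)*255
    c=max(cv2.findContours(d,0,1)[0],key=cv2.contourArea)
    print(n,"rail",cv2.contourArea(c),cv2.approxPolyDP(cv2.convexHull(c),3,True).reshape(-1,2).tolist(), g[200,550] )
E
```

```text
top tray 6384.0 [[276, 212], [286, 251], [280, 256], [131, 290], [124, 249]]
[]
top rail 6895.0 [[327, 189], [476, 202], [486, 207], [484, 247], [453, 247], [322, 228]] 112
side tray 8295.0 [[308, 278], [305, 298], [194, 418], [159, 392], [153, 374], [274, 262]]
[(np.int32(659), [279.2, 293.6]), (np.int32(815), [253.6, 319.4]), (np.int32(1001), [224.7, 348.4]), (np.int32(1094), [193.8, 379.7])]
side rail 4267.0 [[426, 205], [424, 210], [320, 261], [296, 240], [315, 221], [375, 180], [415, 181]] 141
```

View pics/tr.png

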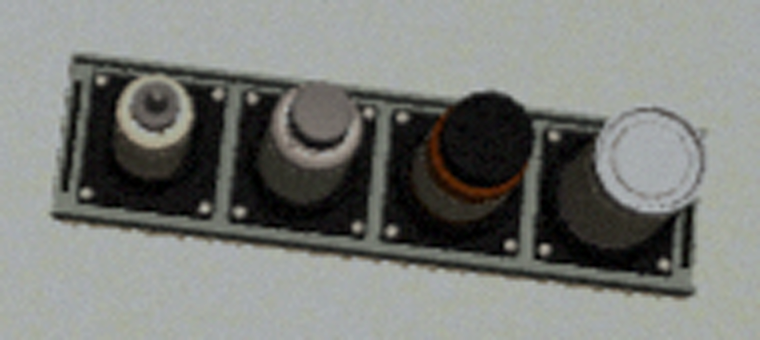

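View pics/tt.png

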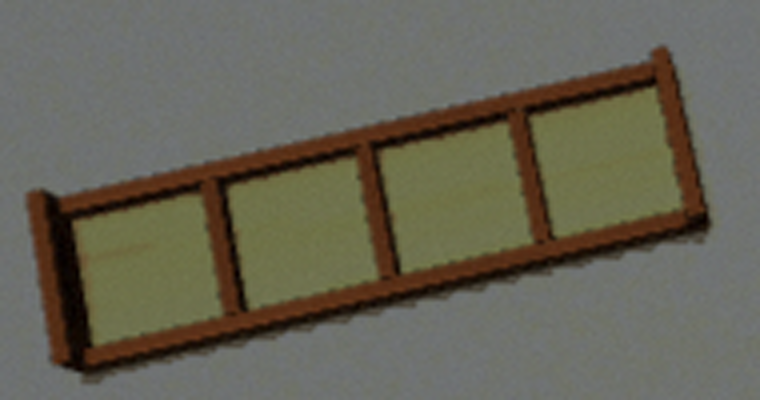

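View pics/sr.png

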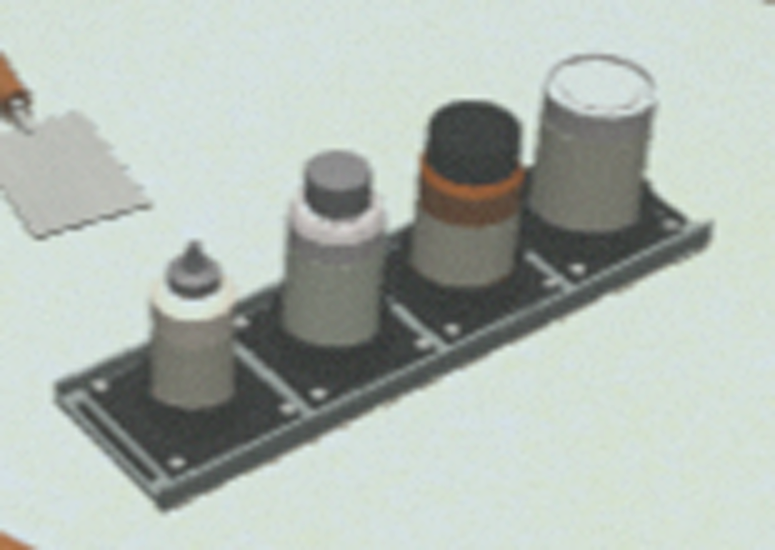

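View pics/st.png

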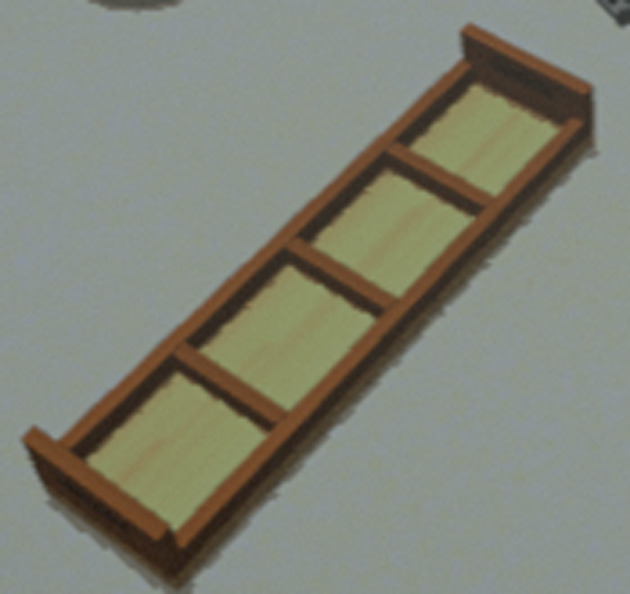

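The top and side crops show matching features: divider/wall junctions, holder screws, and cap tops. I'll triangulate these.

```bash
cat > h.py <<'E'
import numpy as np, cv2
from cell import arm
C={n:arm.get_calibration(n) for n in("top","side")}
def P(n):
    E=np.linalg.inv(C[n]["extrinsics"]);return C[n]["intrinsics"]@E[:3]
def tri(a,b):
    X=cv2.triangulatePoints(P("top"),P("side"),np.float64(a).T,np.float64(b).T);X=(X[:3]/X[3]).T
    r=[]
    for n,p in(("top",a),("side",b)):
        q=P(n)@np.c_[X,np.ones(len(X))].T; r.append(np.abs((q[:2]/q[2]).T-p).max(1))
    return X,np.max(r,0)
def ray(n,p,z):
    E=C[n]["extrinsics"];d=E[:3,:3]@np.linalg.solve(C[n]["intrinsics"],[p[0],p[1],1]);o=E[:3,3]
    return o+d*(z-o[2])/d[2]
def proj(n,X):
    q=P(n)@np.r_[X,1];return q[:2]/q[2]
def uz(pts,o,f): return (np.float64(pts)+.5)/f-.5+np.float64(o)
E
python3 - <<'E'
from h import *
np.set_printoptions(precision=4,suppress=True)
tr=lambda p:uz(p,(310,175),4); tt=lambda p:uz(p,(110,200),4); sr=lambda p:uz(p,(285,160),5); st=lambda p:uz(p,(145,255),3.6)
X,r=tri(tt([(209,182),(235,315),(366,147),(388,278),(518,112),(543,241)]),st([(180,349),(280,420),(292,243),(391,306),(390,150),(488,205)]))
print("dividers",np.c_[X,r])
d=X[4]+X[5]-X[0]-X[1]; print("tray centre",X.mean(0),"len",np.linalg.norm(d)/2,"yaw",np.degrees(np.arctan2(-d[1],-d[0]))-90, "from widths",[np.degrees(np.arctan2(*(X[i]-X[i+1])[1::-1])) for i in(0,2,4)],[np.linalg.norm(X[i]-X[i+1]) for i in (0,2,4)])
n=["h1lf","h1rf","h1rn","h1ln","h2ln","h2rn","h3ln","h3rn","h4ln","h4rn"]
a=[(101,80),(218,94),(205,208),(86,192),(239,211),(358,228),(391,230),(511,244),(545,249),(664,264)]
b=[(100,385),(240,320),(289,408),(178,462),(319,393),(424,342),(452,328),(552,282),(578,268),(671,225)]
X,r=tri(tr(a),sr(b))
for q in zip(n,X,r):print(*q)
near=np.array([(X[i]+X[j])/2 for i,j in((3,2),(4,5),(6,7),(8,9))]);print("near mids",near)
d=near[0]-near[3];print("yaw rail",np.degrees(np.arctan2(d[1],d[0]))-90,np.linalg.norm(d))
print("h1 c",X[:4].mean(0))
X,r=tri(tr([(155,98),(325,112),(488,130),(650,157)]),sr([(194,246),(338,166),(475,126),(600,86)]))
print("tops",np.c_[X,r])
E
```

```text
dividers [[0.549  0.3112 0.0258 0.05  ]
 [0.4805 0.3032 0.0232 0.902 ]
 [0.5588 0.2309 0.0235 0.1386]
 [0.4895 0.2243 0.0244 0.2237]
 [0.5689 0.1522 0.0214 0.1704]
 [0.4996 0.1448 0.0229 0.125 ]]
tray centre [0.5244 0.2278 0.0235] len 0.1599382749491284 yaw 6.990330624105795 from widths [np.float64(6.687430300413662), np.float64(5.510862525664145), np.float64(6.111320919653235)] [np.float64(0.06895681493209369), np.float64(0.06964153021102254), np.float64(0.06966632238799306)]
h1lf [ 0.6186 -0.0535  0.0136] 0.02610944092623413
h1rf [ 0.5944 -0.1145  0.0301] 2.8487867449235296
h1rn [ 0.5434 -0.0991  0.0133] 0.11316554178227989
h1ln [ 0.5587 -0.0388  0.0132] 0.34396225062727126
h2ln [ 0.5398 -0.1166  0.0129] 0.1365425984145645
h2rn [ 0.5238 -0.1765  0.014 ] 0.06282442250687836
h3ln [ 0.5205 -0.1936  0.0137] 0.12612802138073675
h3rn [ 0.5057 -0.2549  0.0123] 0.3800838144924228
h4ln [ 0.5013 -0.2716  0.013 ] 0.16208012088623036
h4rn [ 0.4863 -0.3319  0.0121] 0.28431856382974274
near mids [[ 0.5511 -0.0689  0.0133]
 [ 0.5318 -0.1465  0.0134]
 [ 0.5131 -0.2242  0.013 ]
 [ 0.4938 -0.3018  0.0126]]
yaw rail -13.816279591441159 0.239765285245819
h1 c [ 0.5788 -0.0765  0.0176]
tops [[ 0.5793 -0.0735  0.1044  0.0999]
 [ 0.5616 -0.1524  0.1116  0.3224]
 [ 0.5455 -0.2323  0.0987  0.6256]
 [ 0.5259 -0.3104  0.0893  0.2997]]
```

All heights match the given sizes. Wall tops come out at about 24 mm against 26 expected, container tops at 104/112/99/89 against 104/110/98/90, and spacings at 160 and 240. The rail is at yaw -13.8° and the tray at +6.9°. First I'll move above the bottle.

```bash
python3 -m crank '[[1,0.04,0.054,0,0.04],[1,0.04,0.054,0,0.04],[1,0.04,0.054,0,0.04],[1,0.04,0.054,0,0.04],[1,0.04,0.054,0,0.04],[1,0.04,0.054,0,0.04],[1,0.04,0.054,0,0.04],[1,0.04,0.054,0,0.04]]' 20
python3 -m crank '[[1,0.04,0.054,0,0.04],[1,0.04,0.054,0,0.04],[1,0.04,0.054,0,0.04],[1,0.04,0.054,0,0.04],[1,0.04,0.054,0,0.04],[1,0.04,0.054,0,0.04],[1,0.04,0.054,0,0.04],[1,0.04,0.054,0,0.04]]'
python3 -m crank '[[1,0.04,0.054,0,0.04],[1,0.04,0.054,0,0.04],[1,0.04,0.054,0,0.04],[1,0.04,0.054,0,0.04],[1,0.04,0.054,0,0.04],[1,0.04,0.054,0,0.04],[1,0,0,0,0],[1,0,0,0,0]]'
cat > st.py <<'E'
import numpy as np,sys
from cell import arm
from scipy.spatial.transform import Rotation as R
s=arm.observe();y=R.from_rotvec(s["ee_rot"]).as_matrix()[:,1]
a=(np.degrees(np.arctan2(y[1],y[0]))+90)%180-90
p=s["position"];print("t",round(s["clock"],2),"p",p.round(4),"jaw deg",a.round(2),"F",s["force"].round(1),"w",round(s["width"],3))
if len(sys.argv)>3:
    g=np.array([float(v) for v in sys.argv[1:4]]);print("shift units",((g-p)/.4).round(4),end=" ")
    if len(sys.argv)>4: print("twist",round((float(sys.argv[4])-a)/60,4))
    else: print()
E
python3 st.py 0.580 -0.0755 0.2 -13.8
```

```text
clock: 0.77
position: [0.3165, -0.4219, 0.2109]
ee_rot: [-2.98, -0.992, 0.0]
force: [0.2, -0.3, -0.3]
width: 1.001
clock: 1.43
position: [0.4445, -0.2492, 0.2109]
ee_rot: [-2.773, -1.475, 0.001]
force: [0.8, -0.2, -0.6]
width: 1.0
clock: 2.1
position: [0.5405, -0.1192, 0.2107]
ee_rot: [-2.565, -1.812, 0.0]
force: [1.0, -0.8, 0.7]
width: 1.0
t 2.1 p [ 0.5405 -0.1192  0.2107] jaw deg -19.51 F [ 1.  -0.8  0.7] w 1.0
shift units [ 0.0988  0.1092 -0.0267] twist 0.0952
```

```bash
python3 -m crank '[[1,0.033,0.036,0,0.032],[1,0.033,0.036,0,0.032],[1,0.033,0.037,0,0.031],[1,0,0,-0.02,0],[1,0,0,-0.02,0],[1,0,0,-0.02,0],[1,0,0,0,0],[1,0,0,0,0]]'
python3 - <<'E'
from cell import arm
import cv2,numpy as np
s=arm.get_image("side")[150:310,240:460];t=arm.get_image("top")[120:280,250:500]
cv2.imwrite("pics/a1.png",cv2.convertScaleAbs(np.hstack([cv2.resize(s,(412,300)),cv2.resize(t,(388,300))])[:,:,::-1],alpha=1.4))
E
python3 st.py 0.580 -0.0755 0.063 -13.8
```

```text
clock: 2.77
position: [0.5786, -0.0786, 0.1863]
ee_rot: [-2.477, -1.931, 0.003]
force: [0.6, -0.6, -0.5]
width: 0.996
t 2.87 p [ 0.5795 -0.078   0.1873] jaw deg -14.06 F [-0.1 -0.8  0.1] w 1.0
shift units [ 0.0013  0.0063 -0.3108] twist 0.0043
```

View pics/a1.png

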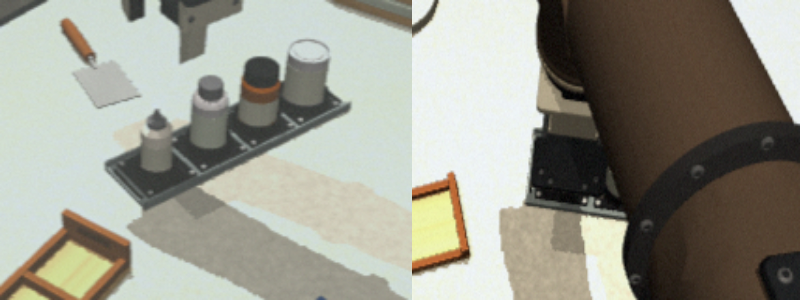

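The side crop shows the fingers above and behind the rail, and the bottle still standing at (155,140). I'll check the projected TCP, then descend.

```bash
python3 - <<'E'
from h import *
q=proj("side",[.5795,-.078,.187]);print(q,(q-[240,150])*412/220)
E
python3 -m crank '[[1,0.001,0.006,-0.04,0.004],[1,0,0,-0.04,0],[1,0,0,-0.04,0],[1,0,0,-0.04,0],[1,0,0,-0.04,0],[1,0,0,-0.01,0],[1,0,0,0,0],[1,0,0,0,0]]'
python3 st.py 0.580 -0.0755 0.063 -13.8
```

```text
[324.85401606 176.0701795 ] [158.90843007  48.82233615]
clock: 3.53
position: [0.5805, -0.0749, 0.1039]
ee_rot: [2.471, 1.939, 0.001]
force: [0.2, 0.9, 0.2]
width: 1.002
t 3.53 p [ 0.5805 -0.0749  0.1039] jaw deg -13.76 F [0.2 0.9 0.2] w 1.002
shift units [-0.0014 -0.0014 -0.1023] twist -0.0007
```

```bash
python3 - <<'E'
from cell import arm
import cv2,numpy as np
s=arm.get_image("side")[130:270,260:440]
cv2.imwrite("pics/a2.png",cv2.convertScaleAbs(cv2.resize(s,(720,560),interpolation=2)[:,:,::-1],alpha=1.4))
E
```

```text
(no output)
```

View pics/a2.png

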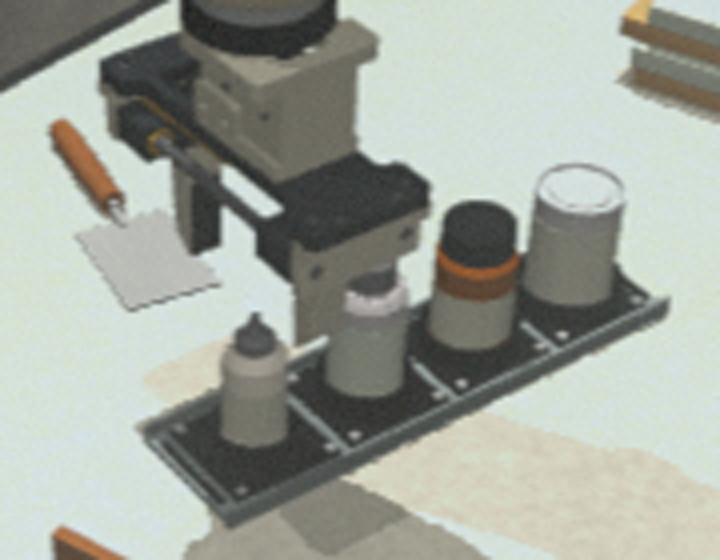

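```bash
python3 - <<'E'
from h import *
from scipy.spatial.transform import Rotation as R
s=arm.observe();M=R.from_rotvec(s["ee_rot"]).as_matrix();p=s["position"];print(M.round(3))
f=lambda X:((proj("side",X)-[260,130])*4).round(0)
print("tip mid",f(p+M[:,2]*.017),"tips",f(p+M[:,2]*.017+M[:,1]*.046),f(p+M[:,2]*.017-M[:,1]*.046))
print("backs",f(p+M[:,2]*.017+M[:,1]*.065),f(p+M[:,2]*.017-M[:,1]*.065))
print("body",[f(p-M[:,2]*.045+M[:,1]*a+M[:,0]*b) for a in(-.095,.095) for b in(-.037,.037)])
print("bottle tip",f([.5793,-.0735,.104]))
E
```

```text
[[ 0.238  0.971  0.002]
 [ 0.971 -0.238 -0.   ]
 [ 0.     0.002 -1.   ]]
tip mid [253. 337.] tips [205. 295.] [302. 382.]
backs [186. 278.] [324. 402.]
body [array([422., 313.]), array([304., 368.]), array([209., 140.]), array([ 98., 183.])]
bottle tip [253. 316.]
```

The observed fingertips sit about 10 px higher in the side view than the calibration predicts, and the aerosol occludes the near finger. That means the gripper isn't where the reported pose puts it relative to the cameras. I'll check the full frames before going lower.

```bash
python3 - <<'E'
from cell import arm
import cv2,numpy as np
t=arm.get_image("top");cv2.imwrite("pics/a3t.png",t[:,:,::-1])
s=arm.get_image("side");cv2.imwrite("pics/a3s.png",s[:,:,::-1])
for n in("top","side"): print(arm.get_calibration(n)["extrinsics"][:3,3])
print(arm.observe()["joints"].round(4),arm.observe()["position"])
E
```

```text
[0.29641251 0.00331624 1.08686317]
[0.06476814 0.5237151  0.73338841]
[ 0.3188  0.5142 -0.399   1.7713  0.246   0.9034 -0.4269] [ 0.58090502 -0.07485769  0.10432262]
```

View pics/a3t.png

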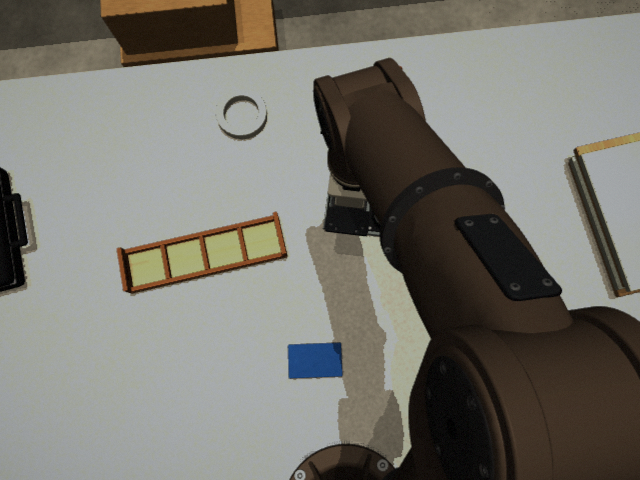

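View pics/a3s.png

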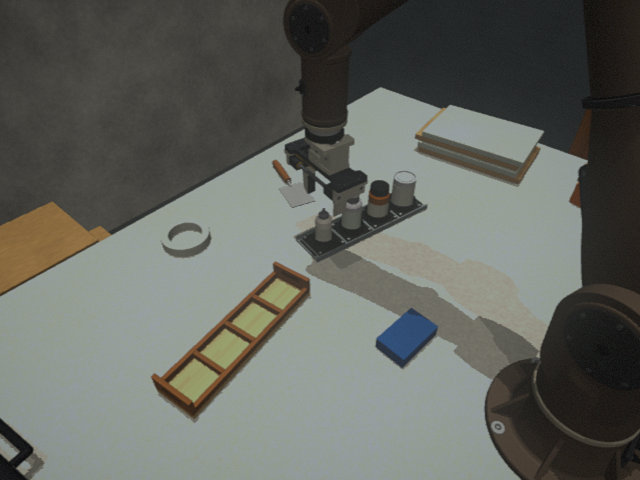

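```bash
python3 - <<'E'
import cv2,numpy as np
s=cv2.imread("pics/a3s.png")[120:250,275:435];t=cv2.imread("pics/a3t.png")[140:260,290:450]
cv2.imwrite("pics/z1.png",cv2.convertScaleAbs(cv2.resize(s,None,fx=4.5,fy=4.5,interpolation=2),alpha=1.5))
cv2.imwrite("pics/z2.png",cv2.convertScaleAbs(cv2.resize(t,None,fx=4.5,fy=4.5,interpolation=2),alpha=1.8))
E
```

```text
(no output)
```

View pics/z1.png

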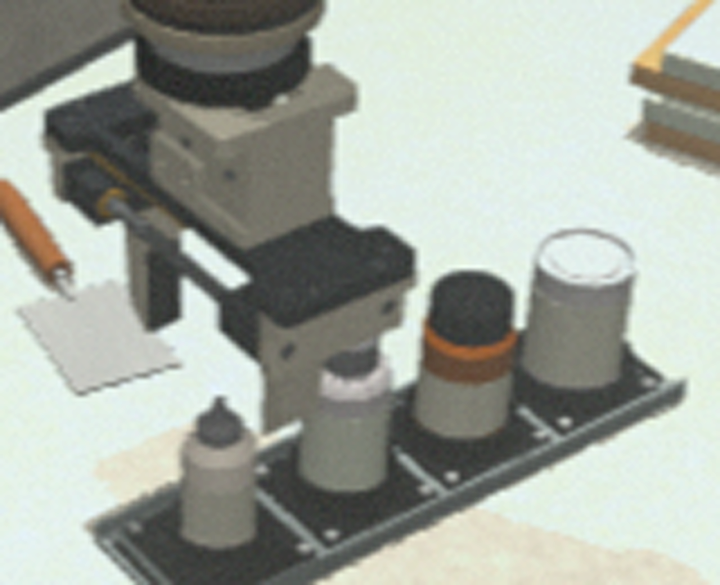

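View pics/z2.png

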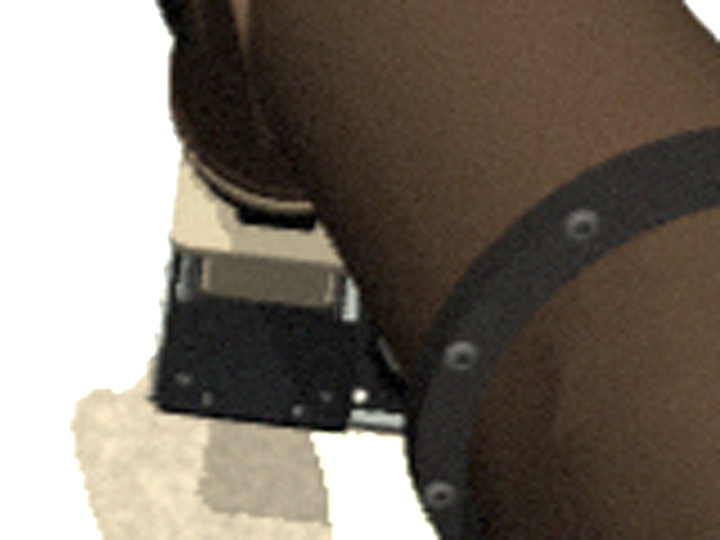

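```bash
python3 - <<'E'
from h import *
np.set_printoptions(precision=4,suppress=True)
a=uz([(155,403),(345,430)],(290,140),4.5);b=uz([(263,318),(412,258)],(275,120),4.5)
X,r=tri(a,b);print(X,r)
from scipy.spatial.transform import Rotation as R
s=arm.observe();M=R.from_rotvec(s["ee_rot"]).as_matrix();p=s["position"]
for v in(X):print("in tool frame",M.T@(v-p))
E
```

```text
[[ 0.5009 -0.0157  0.2225]
 [ 0.4802 -0.0852  0.2261]] [2.1055 0.8901]
in tool frame [ 0.0385 -0.0916 -0.1184]
in tool frame [-0.0339 -0.0951 -0.122 ]
```

```bash
python3 - <<'E'
from h import *
from scipy.spatial.transform import Rotation as R
s=arm.observe();M=R.from_rotvec(s["ee_rot"]).as_matrix();p=s["position"]
f=lambda X:((proj("side",X)-[275,120]+.5)*4.5-.5).round(0)
for z in(.017,0,-.0135,-.03,-.045):
  print("near",z,[f(p+M@np.array([a,b,z])) for a,b in((.0095,-.046),(.0095,-.065),(-.0095,-.065))],"far",[f(p+M@np.array([a,b,z])) for a,b in((.0095,.046),(.0095,.065),(-.0095,.046))])
for z in (-.045,-.08,-.12): print("body",z,[f(p+M@np.array([a,-.095,z])) for a in(.0375,-.0375)])
E
```

```text
near 0.017 [array([258., 484.]), array([282., 506.]), array([314., 491.])] far [array([149., 385.]), array([128., 366.]), array([181., 371.])]
near 0 [array([259., 457.]), array([283., 478.]), array([316., 463.])] far [array([149., 358.]), array([127., 338.]), array([181., 344.])]
near -0.0135 [array([259., 434.]), array([284., 456.]), array([317., 441.])] far [array([148., 335.]), array([127., 316.]), array([180., 322.])]
near -0.03 [array([260., 406.]), array([285., 428.]), array([318., 413.])] far [array([148., 308.]), array([126., 289.]), array([180., 295.])]
near -0.045 [array([261., 380.]), array([286., 402.]), array([320., 387.])] far [array([147., 282.]), array([125., 264.]), array([180., 269.])]
body -0.045 [array([275., 461.]), array([410., 399.])]
body -0.08 [array([277., 397.]), array([416., 336.])]
body -0.12 [array([280., 320.]), array([422., 260.])]
```

In x and y the gripper matches the reported pose to within 3 mm. In height, the fingertips and body look about 30 mm higher than reported. I'll check whether this was already so in the first picture.

```bash
python3 - <<'E'
from h import *
from scipy.spatial.transform import Rotation as R
s=cv2.imread("pics/side0.png")[20:150,560:640]
cv2.imwrite("pics/z3.png",cv2.convertScaleAbs(cv2.resize(s,None,fx=4.5,fy=4.5,interpolation=2),alpha=2))
M=R.from_rotvec([-3.10346692e+00, -4.78136310e-01,  6.11784994e-04]).as_matrix();p=np.array([ 0.18794155, -0.59551191,  0.21035032])
f=lambda X:((proj("side",X)-[560,20]+.5)*4.5-.5).round(0)
for z in(.017,-.0135,-.045):
  print(z,[f(p+M@np.array([a,b,z])) for b in(-.065,-.046,.046,.065) for a in (-.0095,.0095)])
E
```

```text
0.017 [array([231., 614.]), array([188., 606.]), array([231., 595.]), array([188., 586.]), array([227., 508.]), array([187., 500.]), array([226., 491.]), array([187., 484.])]
-0.0135 [array([259., 558.]), array([215., 550.]), array([258., 539.]), array([214., 531.]), array([252., 454.]), array([211., 446.]), array([251., 437.]), array([211., 430.])]
-0.045 [array([289., 498.]), array([243., 490.]), array([287., 479.]), array([242., 471.]), array([280., 396.]), array([238., 388.]), array([279., 380.]), array([237., 372.])]
```

View pics/z3.png

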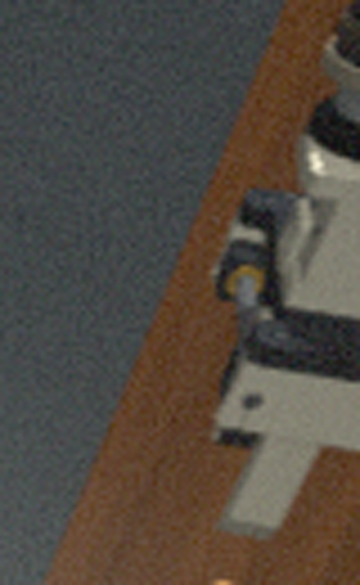

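The offset was there from the start, so the reported z reads about 35 mm too low relative to the cameras. I'll descend in stages and check by picture.

```bash
python3 -m crank '[[1,-0.001,-0.001,-0.02,0],[1,0,0,-0.02,0],[1,0,0,-0.02,0],[1,0,0,-0.02,0],[1,0,0,-0.02,0],[1,0,0,-0.004,0],[1,0,0,0,0],[1,0,0,0,0]]'
cat > look.py <<'E'
import sys
from h import *
from scipy.spatial.transform import Rotation as R
name,cam,x,y,w,h,f=sys.argv[1],sys.argv[2],*[float(v) for v in sys.argv[3:8]]
x,y,w,h=map(int,(x,y,w,h))
im=arm.get_image(cam)[y:y+h,x:x+w,::-1]
cv2.imwrite(f"pics/{name}.png",cv2.convertScaleAbs(cv2.resize(im,None,fx=f,fy=f,interpolation=2),alpha=1.5))
E
python3 st.py; python3 look.py b1 side 275 120 160 130 4.5
```

```text
clock: 4.35
position: [0.5797, -0.0751, 0.0614]
ee_rot: [-2.471, -1.94, 0.0]
force: [0.3, -0.6, -0.5]
width: 1.0
t 4.35 p [ 0.5797 -0.0751  0.0614] jaw deg -13.74 F [ 0.3 -0.6 -0.5] w 1.0
```

View pics/b1.png

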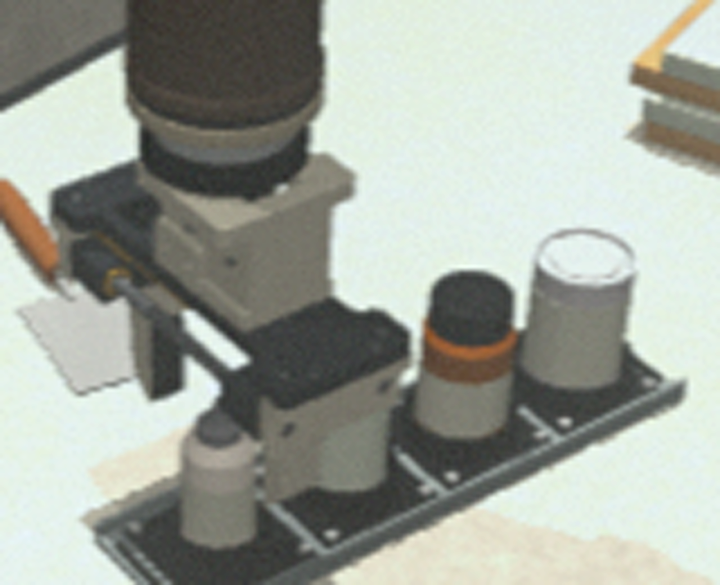

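```bash
python3 - <<'E'
from h import *
from scipy.spatial.transform import Rotation as R
s=arm.observe();M=R.from_rotvec(s["ee_rot"]).as_matrix();p=s["position"]
f=lambda X:((proj("side",X)-[275,120]+.5)*4.5-.5).round(0).tolist()
for z in(.017,-.01,-.0135,-.018):
  print("near",z,[f(p+M@np.array([a,b,z])) for a,b in((.0095,-.046),(.0095,-.065),(-.0095,-.065))],"far",[f(p+M@np.array([a,b,z])) for a,b in((.0095,.065),(.0095,.046),(-.0095,.046))])
E
python3 look.py b2 side 290 150 80 80 7
```

```text
near 0.017 [[258.0, 551.0], [282.0, 573.0], [313.0, 558.0]] far [[132.0, 432.0], [152.0, 451.0], [183.0, 438.0]]
near -0.01 [[259.0, 509.0], [283.0, 531.0], [315.0, 516.0]] far [[131.0, 391.0], [152.0, 410.0], [183.0, 396.0]]
near -0.0135 [[259.0, 504.0], [283.0, 526.0], [315.0, 510.0]] far [[130.0, 385.0], [151.0, 404.0], [183.0, 391.0]]
near -0.018 [[260.0, 497.0], [284.0, 519.0], [316.0, 503.0]] far [[130.0, 378.0], [151.0, 397.0], [183.0, 384.0]]
```

View pics/b2.png

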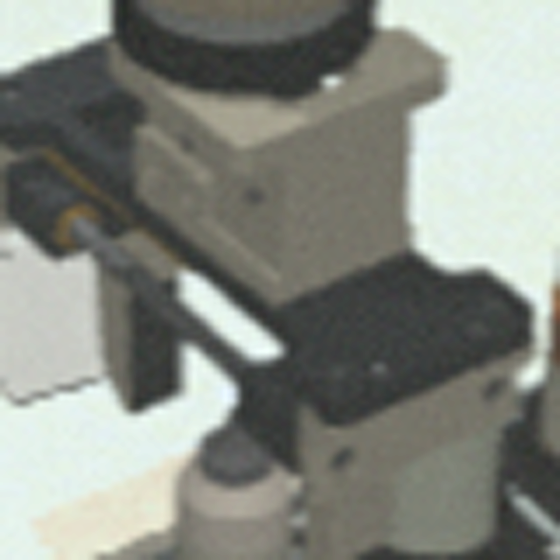

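The far fingertip corners (152,400) and (183,385) put the tips at reported z + 16 mm. The expected figure was -17 mm, so reported z reads about 33 mm low. For tips at 46 mm (grasp at 65 mm), the reported z should be about 0.030. I'm going there in small steps.

```bash
python3 -m crank '[[1,0,0,-0.012,0],[1,0,0,-0.012,0],[1,0,0,-0.012,0],[1,0,0,-0.012,0],[1,0,0,-0.012,0],[1,0,0,-0.01,0],[1,0,0,-0.008,0],[1,0,0,0,0]]'
python3 st.py; python3 look.py b3 side 275 120 160 130 4.5
```

```text
clock: 5.12
position: [0.5792, -0.0752, 0.0295]
ee_rot: [-2.471, -1.939, 0.001]
force: [0.5, -0.2, -0.0]
width: 1.0
t 5.12 p [ 0.5792 -0.0752  0.0295] jaw deg -13.74 F [ 0.5 -0.2 -0. ] w 1.0
```

View pics/b3.png

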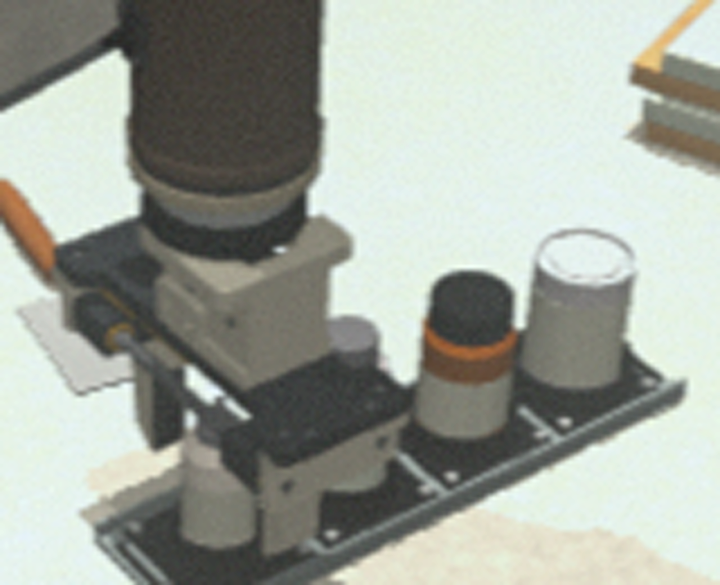

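The near finger at (290,545) and the far one at (155,445) straddle the bottle, and the neighbour is clear. Closing.

```bash
python3 -m crank '[[0,0,0,0,0],[0,0,0,0,0],[0,0,0,0,0],[0,0,0,0,0],[0,0,0,0,0],[0,0,0,0,0],[0,0,0,0,0],[0,0,0,0,0]]' 20
python3 -m crank '[[0,0,0,0.004,0],[0,0,0,0.006,0],[0,0,0,0.01,0],[0,0,0,0.02,0],[0,0,0,0.02,0],[0,0,0,0.02,0],[0,0,0,0.02,0],[0,0,0,0.02,0]]'
python3 st.py; python3 look.py b4 side 275 120 160 130 4.5
```

```text
clock: 5.83
position: [0.5797, -0.0753, 0.0304]
ee_rot: [2.471, 1.94, 0.0]
force: [0.3, 0.8, -0.6]
width: 0.469
clock: 6.5
position: [0.5799, -0.0752, 0.0795]
ee_rot: [2.471, 1.939, 0.001]
force: [0.6, 0.7, -0.3]
width: 0.411
t 6.5 p [ 0.5799 -0.0752  0.0795] jaw deg -13.74 F [ 0.6  0.7 -0.3] w 0.411
```

View pics/b4.png

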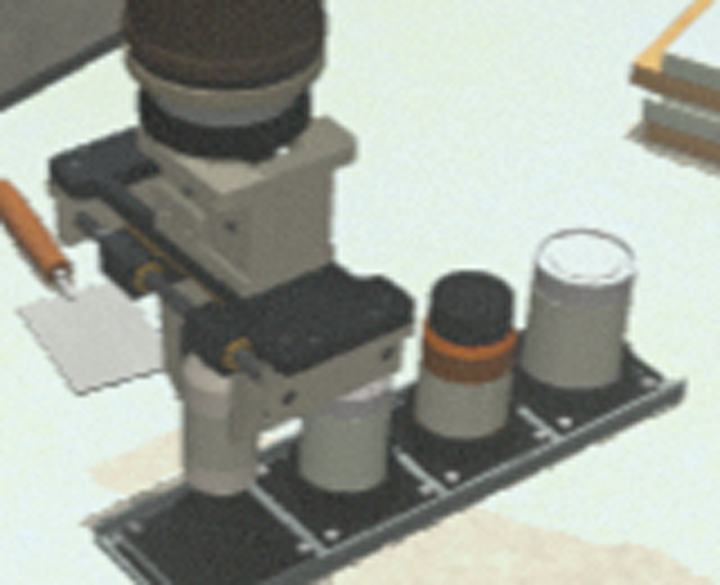

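The bottle is held: width 0.411 is 37.8 mm, and it lifts upright. Carrying it to the leftmost bay.

```bash
python3 -m crank '[[0,0,0,0.03,0],[0,0,0,0.04,0],[0,-0.007,0.044,0.04,0.015],[0,-0.014,0.08,0.02,0.03],[0,-0.014,0.08,0,0.03],[0,-0.014,0.08,0,0.03],[0,-0.014,0.08,0,0.03],[0,-0.014,0.08,0,0.03]]'
python3 -m crank '[[0,-0.014,0.08,0,0.03],[0,-0.014,0.08,0,0.03],[0,-0.014,0.08,0,0.03],[0,-0.014,0.08,0,0.03],[0,-0.014,0.08,0,0.03],[0,-0.014,0.08,0,0.03],[0,-0.012,0.05,0,0.02],[0,0,0,0,0]]'
python3 st.py .5098 .3469 .0315 6.9
```

```text
clock: 7.22
position: [0.5485, 0.1037, 0.1311]
ee_rot: [2.293, 2.147, 0.0]
force: [0.8, 1.0, -0.6]
width: 0.409
clock: 7.88
position: [0.5079, 0.3207, 0.1313]
ee_rot: [-2.046, -2.38, -0.004]
force: [0.2, 0.4, -1.0]
width: 0.413
t 7.88 p [0.5079 0.3207 0.1313] jaw deg 8.62 F [ 0.2  0.4 -1. ] w 0.413
shift units [ 0.0049  0.0656 -0.2495] twist -0.0287
```

```bash
python3 -m crank '[[0,0.002,0.022,0,-0.01],[0,0.002,0.022,0,-0.01],[0,0.001,0.022,0,-0.009],[0,0,0,-0.04,0],[0,0,0,-0.04,0],[0,0,0,-0.04,0],[0,0,0,-0.03,0],[0,0,0,0,0]]'
python3 st.py .5098 .3469 .0315 6.9;  python3 look.py c1 side 130 240 200 180 3.3;python3 look.py c2 top 90 180 220 140 3.3
```

```text
clock: 8.55
position: [0.5117, 0.3394, 0.0678]
ee_rot: [-2.095, -2.341, 0.006]
force: [-1.2, 0.4, -0.4]
width: 0.415
t 8.55 p [0.5117 0.3394 0.0678] jaw deg 6.35 F [-1.2  0.4 -0.4] w 0.415
shift units [-0.0048  0.0189 -0.0908] twist 0.0092
```

View pics/c1.png

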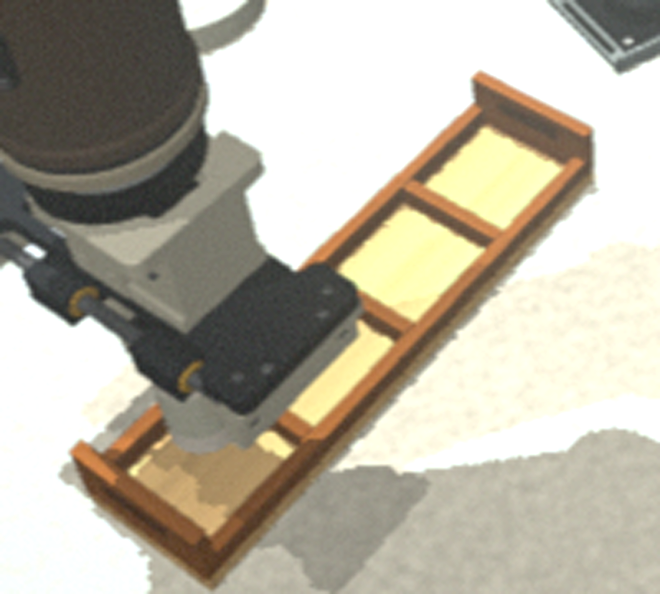

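View pics/c2.png

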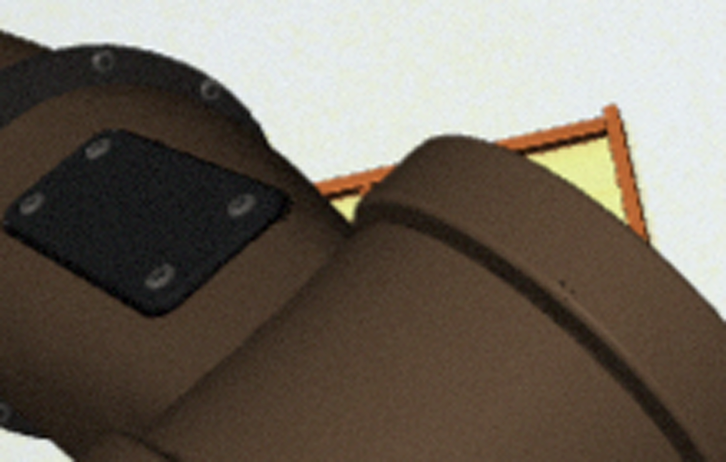

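```bash
python3 - <<'E'
from h import *
p=arm.observe()["position"];print(p)
z=p[2]-.0305+.010
f=lambda X:((proj("side",X)-[130,240]+.5)*3.3-.5).round(0).tolist()
print([f([p[0]+.019*np.cos(a),p[1]+.019*np.sin(a),z]) for a in np.radians([0,90,130,180,270])])
print("bay centre floor",f([.5098,.3469,.010]))
for y in(.0845,.0755,.1555): 
  pass
R=np.array([[.9926,-.1217],[.1217,.9926]])
g=lambda x,y,z:f(np.r_[np.array([.5244,.2278])+R@[x,y],z])
print("bay floor corners",[g(x,y,.01) for x in(-.0355,.0355) for y in(.0845,.1555)], "wall tops", [g(x,y,.026) for x in(-.0355,.0355) for y in (.0845,-.1555)])
E
python3 st.py .5098 .3469 .0315 6.9
```

```text
[0.51264192 0.34066985 0.07033642]
[[180.0, 398.0], [172.0, 444.0], [195.0, 452.0], [227.0, 441.0], [233.0, 395.0]]
bay centre floor [211.0, 472.0]
bay floor corners [[309.0, 456.0], [210.0, 561.0], [212.0, 391.0], [112.0, 489.0]] wall tops [[304.0, 440.0], [574.0, 154.0], [207.0, 374.0], [483.0, 107.0]]
t 8.65 p [0.5126 0.3407 0.0703] jaw deg 6.37 F [-0.4  0.8 -0.9] w 0.412
shift units [-0.0071  0.0156 -0.0971] twist 0.0088
```

The projected bottle base (about (205,450)) matches the picture (205,447), so both the height bookkeeping and the bay position hold. Lowering slowly.

```bash
python3 -m crank '[[0,-0.007,0.016,-0.015,0.009],[0,0,0,-0.015,0],[0,0,0,-0.015,0],[0,0,0,-0.015,0],[0,0,0,-0.01,0],[0,0,0,-0.008,0],[0,0,0,-0.006,0],[0,0,0,0,0]]'
python3 st.py .5098 .3469 .0315 6.9
python3 -m crank '[[0,0,0,-0.003,0],[0,0,0,-0.003,0],[0,0,0,-0.003,0],[0,0,0,0,0],[0,0,0,-0.003,0],[0,0,0,0,0],[0,0,0,0,0],[0,0,0,0,0]]'
python3 st.py .5098 .3469 .0315 6.9
```

```text
clock: 9.32
position: [0.5096, 0.3469, 0.0362]
ee_rot: [-2.083, -2.352, 0.001]
force: [0.5, 0.6, -0.6]
width: 0.415
t 9.32 p [0.5096 0.3469 0.0362] jaw deg 6.95 F [ 0.5  0.6 -0.6] w 0.415
shift units [ 0.0006  0.0001 -0.0117] twist -0.0008
clock: 9.98
position: [0.5098, 0.3472, 0.032]
ee_rot: [2.083, 2.352, 0.0]
force: [0.1, -0.8, -1.4]
width: 0.41
t 9.98 p [0.5098 0.3472 0.032 ] jaw deg 6.95 F [ 0.1 -0.8 -1.4] w 0.41
shift units [ 0.0001 -0.0008 -0.0012] twist -0.0009
```

```bash
python3 -m crank '[[0,0,0,-0.002,0],[0,0,0,0,0],[0,0,0,-0.002,0],[0,0,0,0,0],[0,0,0,0,0],[0,0,0,0,0],[0,0,0,0,0],[0,0,0,0,0]]'
python3 st.py .5098 .3469 .0315 6.9;python3 look.py c3 side 130 240 200 180 3.3
```

```text
clock: 10.65
position: [0.5101, 0.3474, 0.0308]
ee_rot: [2.082, 2.352, 0.002]
force: [1.0, -0.2, 6.0]
width: 0.409
t 10.65 p [0.5101 0.3474 0.0308] jaw deg 6.95 F [ 1.  -0.2  6. ] w 0.409
shift units [-0.0008 -0.0014  0.0017] twist -0.0009
```

View pics/c3.png

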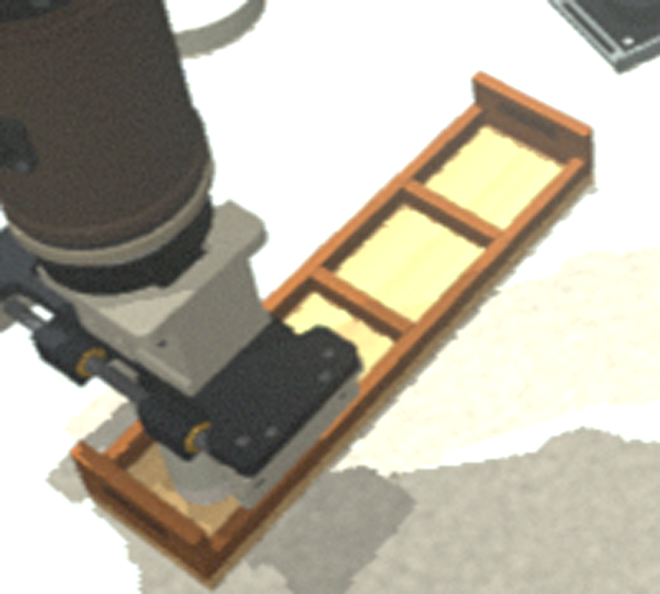

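Touchdown: +6 N at reported z 0.0308, with the bottle inside the left bay. Releasing, rising, and heading to the aerosol.

```bash
python3 -m crank '[[1,0,0,0,0],[1,0,0,0,0],[1,0,0,0,0],[1,0,0,0,0],[1,0,0,0,0],[1,0,0,0,0],[1,0,0,0.005,0],[1,0,0,0.02,0]]' 25
python3 -m crank '[[1,0,0,0.06,0],[1,0,0,0.06,0],[1,0,0,0.06,0],[1,0,0,0.06,0],[1,0.01,-0.06,0.03,-0.02],[1,0.01,-0.08,0,-0.03],[1,0.01,-0.08,0,-0.03],[1,0.01,-0.08,0,-0.03]]'
python3 -m crank '[[1,0.01,-0.08,0,-0.03],[1,0.01,-0.08,0,-0.03],[1,0.01,-0.08,0,-0.03],[1,0.01,-0.08,0,-0.03],[1,0.01,-0.08,0,-0.03],[1,0.01,-0.08,0,-0.03],[1,0.01,-0.08,0,-0.03],[1,0,0,0,0]]'
python3 st.py .562 -.153 .13 -13.8
python3 look.py c4 side 130 240 200 180 3.3;python3 look.py c5 top 90 180 220 140 3.3
```

```text
clock: 11.37
position: [0.509, 0.3465, 0.0396]
ee_rot: [-2.082, -2.352, 0.003]
force: [-1.3, 0.0, 0.8]
width: 0.943
clock: 12.03
position: [0.5259, 0.2262, 0.1495]
ee_rot: [2.215, 2.227, 0.002]
force: [1.1, -0.2, 0.9]
width: 1.006
clock: 12.7
position: [0.5544, -0.0051, 0.1487]
ee_rot: [2.453, 1.957, -0.004]
force: [0.0, -0.6, -0.5]
width: 0.998
t 12.7 p [ 0.5544 -0.0051  0.1487] jaw deg -12.85 F [ 0.  -0.6 -0.5] w 0.998
shift units [ 0.019  -0.3697 -0.0468] twist -0.0158
```

View pics/c4.png

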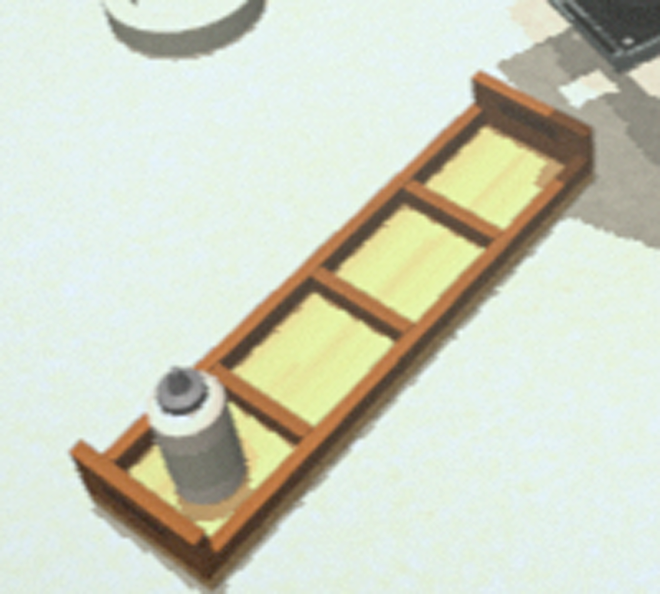

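View pics/c5.png

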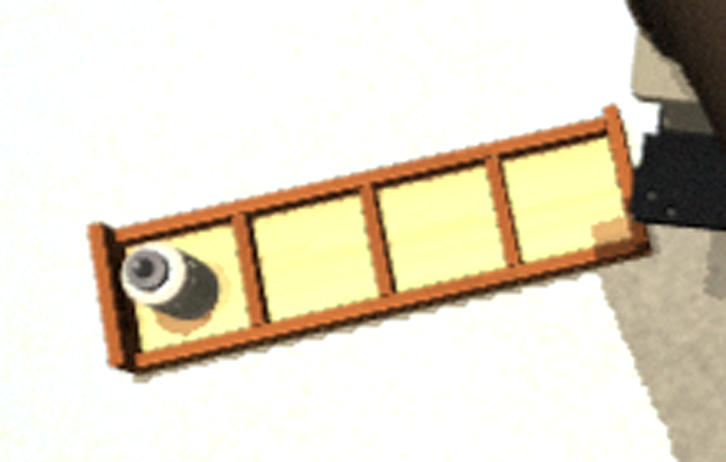

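The bottle stands upright, centred in the left bay (base about (195,295) in the top crop). Next is the aerosol.

```bash
python3 -m crank '[[1,0.003,-0.062,0,-0.003],[1,0.003,-0.062,0,-0.003],[1,0.003,-0.062,0,-0.003],[1,0.003,-0.062,0,-0.003],[1,0.003,-0.062,0,-0.002],[1,0.003,-0.06,0,-0.002],[1,0,0,0,0],[1,0,0,0,0]]'
python3 st.py .562 -.153 .0315 -13.8
```

```text
clock: 13.47
position: [0.5611, -0.1447, 0.1486]
ee_rot: [-2.463, -1.95, -0.001]
force: [-0.1, 0.6, 0.1]
width: 0.997
t 13.47 p [ 0.5611 -0.1447  0.1486] jaw deg -13.24 F [-0.1  0.6  0.1] w 0.997
shift units [ 0.0022 -0.0206 -0.2928] twist -0.0093
```

```bash
python3 -m crank '[[1,0.002,-0.018,0,-0.009],[1,0,0,-0.03,0],[1,0,0,-0.04,0],[1,0,0,-0.04,0],[1,0,0,-0.04,0],[1,0,0,-0.03,0],[1,0,0,0,0],[1,0,0,0,0]]'
python3 st.py .562 -.153 .0315 -13.8; python3 look.py d1 side 275 120 160 130 4.5
```

```text
clock: 14.13
position: [0.5613, -0.1512, 0.0757]
ee_rot: [-2.469, -1.94, 0.001]
force: [0.4, 0.1, 0.3]
width: 1.0
t 14.13 p [ 0.5613 -0.1512  0.0757] jaw deg -13.68 F [0.4 0.1 0.3] w 1.0
shift units [ 0.0017 -0.0046 -0.1104] twist -0.002
```

View pics/d1.png

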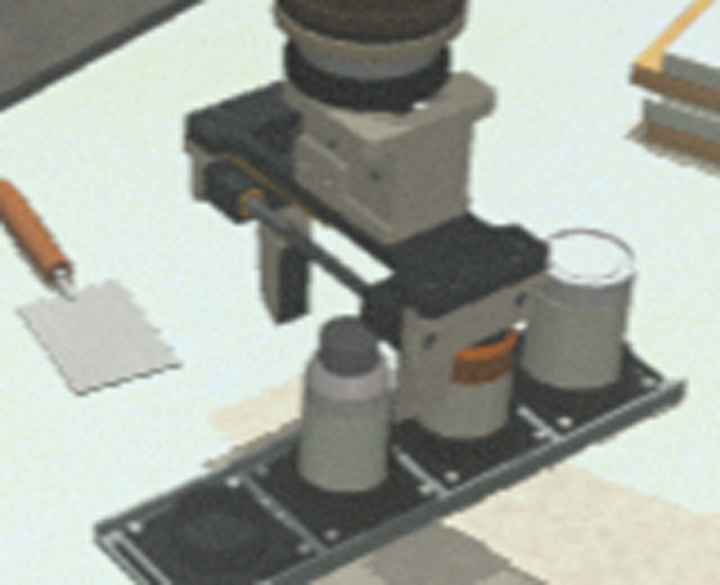

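The fingers straddle the aerosol and its cap is clear of the body. Lowering and closing, with two full closing calls this time.

```bash
python3 -m crank '[[1,0.001,-0.003,-0.015,-0.002],[1,0,0,-0.018,0],[1,0,0,-0.018,0],[1,0,0,-0.018,0],[1,0,0,-0.018,0],[1,0,0,-0.013,0],[1,0,0,-0.01,0],[1,0,0,0,0]]'
python3 st.py .562 -.153 .0315 -13.8
python3 -m crank '[[0,0,0,0,0],[0,0,0,0,0],[0,0,0,0,0],[0,0,0,0,0],[0,0,0,0,0],[0,0,0,0,0],[0,0,0,0,0],[0,0,0,0,0]]' 25
python3 -m crank '[[0,0,0,0,0],[0,0,0,0,0],[0,0,0,0,0],[0,0,0,0.004,0],[0,0,0,0.01,0],[0,0,0,0.02,0],[0,0,0,0.03,0],[0,0,0,0.03,0]]'
python3 look.py d2 side 275 120 160 130 4.5
```

```text
clock: 14.85
position: [0.5616, -0.1531, 0.0313]
ee_rot: [-2.472, -1.936, 0.001]
force: [0.1, -0.4, 0.0]
width: 1.003
t 14.85 p [ 0.5616 -0.1531  0.0313] jaw deg -13.86 F [ 0.1 -0.4  0. ] w 1.003
shift units [0.0011 0.0003 0.0005] twist 0.001
clock: 15.52
position: [0.5625, -0.1533, 0.0325]
ee_rot: [2.473, 1.937, 0.001]
force: [-0.4, -0.5, -2.0]
width: 0.483
clock: 16.18
position: [0.562, -0.1531, 0.0711]
ee_rot: [-2.473, -1.937, 0.0]
force: [0.3, -0.4, -1.5]
width: 0.489
```

View pics/d2.png

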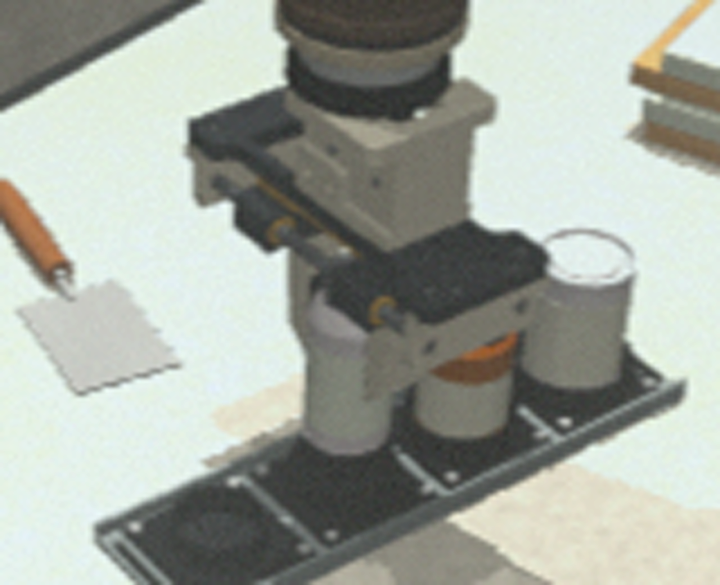

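The aerosol is held (45 mm). Carrying it to bay 2.

```bash
python3 -m crank '[[0,0,0,0.03,0],[0,0,0,0.04,0],[0,-0.004,0.044,0.04,0.015],[0,-0.008,0.08,0.04,0.027],[0,-0.008,0.08,0.01,0.027],[0,-0.008,0.08,0,0.027],[0,-0.008,0.08,0,0.027],[0,-0.008,0.08,0,0.027]]'
python3 -m crank '[[0,-0.008,0.08,0,0.027],[0,-0.008,0.08,0,0.027],[0,-0.008,0.08,0,0.027],[0,-0.008,0.08,0,0.027],[0,-0.008,0.08,0,0.027],[0,-0.008,0.08,0,0.027],[0,-0.008,0.06,0,0.02],[0,0,0,0,0]]'
python3 st.py .5195 .2675 .0322 6.9
```

```text
clock: 16.9
position: [0.5443, 0.0257, 0.1351]
ee_rot: [2.312, 2.126, 0.001]
force: [0.9, -0.1, -1.3]
width: 0.488
clock: 17.57
position: [0.5202, 0.2474, 0.1353]
ee_rot: [-2.089, -2.343, -0.006]
force: [0.1, 0.1, -1.0]
width: 0.485
t 17.57 p [0.5202 0.2474 0.1353] jaw deg 6.55 F [ 0.1  0.1 -1. ] w 0.485
shift units [-0.0018  0.0502 -0.2577] twist 0.0059
```

```bash
python3 -m crank '[[0,0,0.02,0,0],[0,0,0.02,0,0],[0,0,0.008,0,0],[0,0,0,-0.03,0],[0,0,0,-0.04,0],[0,0,0,-0.04,0],[0,0,0,-0.03,0],[0,0,0,0,0]]'
python3 -m crank '[[0,0,0,0,0],[0,0,0,-0.01,0],[0,0,0,-0.02,0],[0,0,0,-0.02,0],[0,0,0,-0.02,0],[0,0,0,-0.01,0],[0,0,0,0,0],[0,0,0,0,0]]'
python3 st.py .5195 .2675 .0322 6.9;python3 look.py e1 side 130 220 200 180 3.3
```

```text
clock: 18.23
position: [0.5207, 0.2575, 0.0748]
ee_rot: [-2.101, -2.334, 0.007]
force: [-0.7, -0.3, -2.2]
width: 0.491
clock: 18.9
position: [0.5219, 0.2595, 0.0456]
ee_rot: [-2.101, -2.336, 0.001]
force: [-0.1, 0.9, -2.3]
width: 0.487
t 18.9 p [0.5219 0.2595 0.0456] jaw deg 6.06 F [-0.1  0.9 -2.3] w 0.487
shift units [-0.0061  0.02   -0.0335] twist 0.014
```

View pics/e1.png

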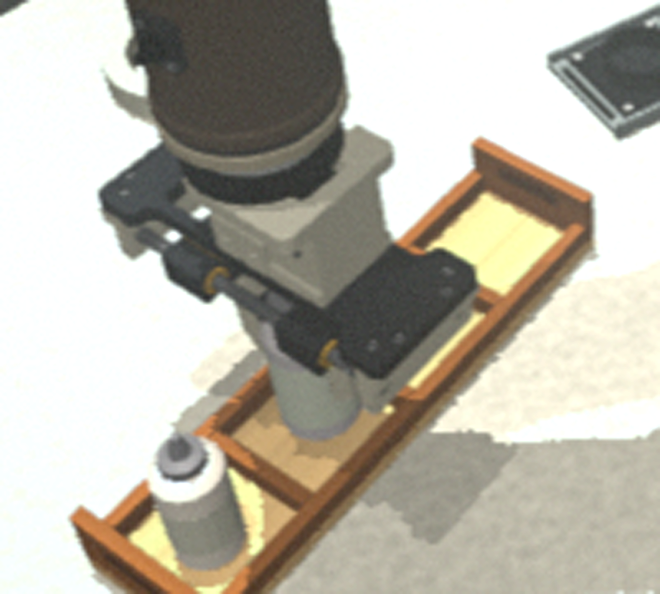

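The aerosol hangs over bay 2, 8 mm short in y. I'll correct that and lower.

```bash
python3 -m crank '[[0,-0.003,0.01,0,0.007],[0,-0.003,0.01,0,0.007],[0,0,0,-0.008,0],[0,0,0,-0.008,0],[0,0,0,-0.006,0],[0,0,0,-0.004,0],[0,0,0,-0.002,0],[0,0,0,0,0]]'
python3 st.py .5195 .2675 .0322 6.9
python3 -m crank '[[0,0,0,-0.002,0],[0,0,0,0,0],[0,0,0,-0.002,0],[0,0,0,0,0],[0,0,0,-0.002,0],[0,0,0,0,0],[0,0,0,0,0],[0,0,0,0,0]]'
python3 st.py .5195 .2675 .0322 6.9
```

```text
clock: 19.62
position: [0.5196, 0.2673, 0.0344]
ee_rot: [-2.084, -2.351, 0.001]
force: [-0.6, -0.1, -1.9]
width: 0.48
t 19.62 p [0.5196 0.2673 0.0344] jaw deg 6.88 F [-0.6 -0.1 -1.9] w 0.48
shift units [-0.0004  0.0005 -0.0055] twist 0.0003
clock: 20.28
position: [0.5198, 0.2676, 0.0325]
ee_rot: [2.084, 2.351, 0.0]
force: [-0.0, -0.5, -0.2]
width: 0.482
t 20.28 p [0.5198 0.2676 0.0325] jaw deg 6.9 F [-0.  -0.5 -0.2] w 0.482
shift units [-0.0009 -0.0003 -0.0007] twist 0.0
```

```bash
python3 -m crank '[[0,0,0,-0.002,0],[0,0,0,0,0],[1,0,0,0,0],[1,0,0,0,0],[1,0,0,0,0],[1,0,0,0,0],[1,0,0,0,0],[1,0,0,0,0]]' 30
python3 st.py
python3 -m crank '[[1,0,0,0.01,0],[1,0,0,0.04,0],[1,0,0,0.06,0],[1,0,0,0.06,0],[1,0,0,0.06,0],[1,0,0,0.06,0],[1,0.004,-0.06,0,-0.02],[1,0.005,-0.08,0,-0.022]]'
python3 -m crank '[[1,0.005,-0.08,0,-0.022],[1,0.005,-0.08,0,-0.022],[1,0.005,-0.08,0,-0.022],[1,0.005,-0.08,0,-0.022],[1,0.005,-0.08,0,-0.022],[1,0.005,-0.08,0,-0.022],[1,0.005,-0.08,0,-0.022],[1,0.005,-0.08,0,-0.022]]'
python3 -m crank '[[1,0.005,-0.08,0,-0.022],[1,0.005,-0.08,0,-0.022],[1,0.005,-0.08,0,-0.022],[1,0.005,-0.08,0,-0.022],[1,0,-0.06,0,-0.022],[1,0,0,0,0],[1,0,0,0,0],[1,0,0,0,0]]'
python3 st.py .544 -.232 .0295 -13.8
python3 look.py f1 side 130 220 200 180 3.3
```

```text
clock: 20.95
position: [0.5197, 0.2676, 0.0315]
ee_rot: [-2.084, -2.351, 0.0]
force: [0.1, 0.4, 0.0]
width: 0.867
t 20.95 p [0.5197 0.2676 0.0315] jaw deg 6.9 F [0.1 0.4 0. ] w 0.867
clock: 21.62
position: [0.5236, 0.2151, 0.1499]
ee_rot: [-2.13, -2.309, -0.008]
force: [0.5, -1.5, 0.1]
width: 1.001
clock: 22.28
position: [0.5392, -0.0459, 0.148]
ee_rot: [2.339, 2.097, 0.001]
force: [0.1, 0.4, 0.7]
width: 1.001
clock: 22.95
position: [0.5474, -0.1954, 0.1477]
ee_rot: [-2.454, -1.961, -0.001]
force: [0.5, 0.7, 0.4]
width: 0.998
t 22.95 p [ 0.5474 -0.1954  0.1477] jaw deg -12.73 F [0.5 0.7 0.4] w 0.998
shift units [-0.0085 -0.0915 -0.2955] twist -0.0178
```

View pics/f1.png

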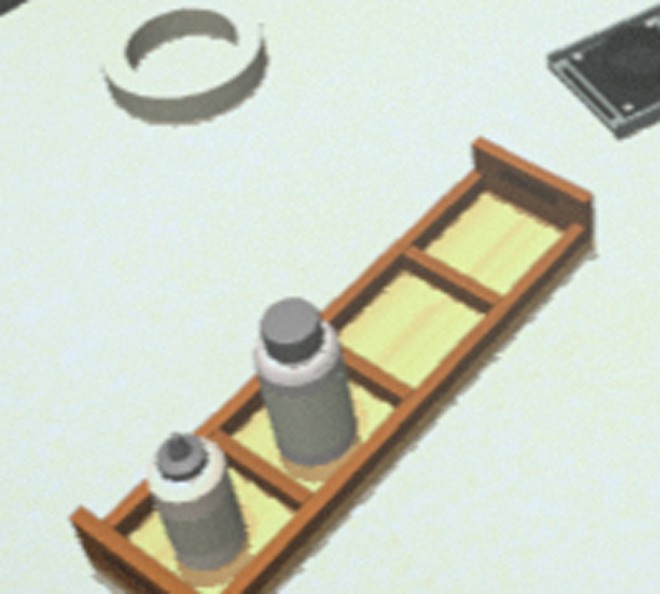

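The bottle and aerosol both stand upright in their bays. Now the jar.

```bash
python3 -m crank '[[1,-0.003,-0.035,0,-0.006],[1,-0.003,-0.035,0,-0.006],[1,-0.003,-0.025,0,-0.006],[1,0,0,-0.03,0],[1,0,0,-0.04,0],[1,0,0,-0.04,0],[1,0,0,-0.04,0],[1,0,0,0,0]]'
python3 -m crank '[[1,0,0,0,0],[1,0,0,0,0],[1,0,0,-0.01,0],[1,0,0,-0.01,0],[1,0,0,0,0],[1,0,0,0,0],[1,0,0,0,0],[1,0,0,0,0]]'
python3 st.py .544 -.232 .0295 -13.8; python3 look.py g1 side 295 110 160 130 4.5
```

```text
clock: 23.67
position: [0.5413, -0.2337, 0.0838]
ee_rot: [-2.47, -1.934, 0.004]
force: [-0.5, -0.6, -0.2]
width: 1.002
clock: 24.33
position: [0.5439, -0.2345, 0.0798]
ee_rot: [2.473, 1.937, 0.0]
force: [1.0, 0.6, -0.2]
width: 1.004
t 24.33 p [ 0.5439 -0.2345  0.0798] jaw deg -13.86 F [ 1.   0.6 -0.2] w 1.004
shift units [ 0.0003  0.0061 -0.1256] twist 0.0011
```

View pics/g1.png

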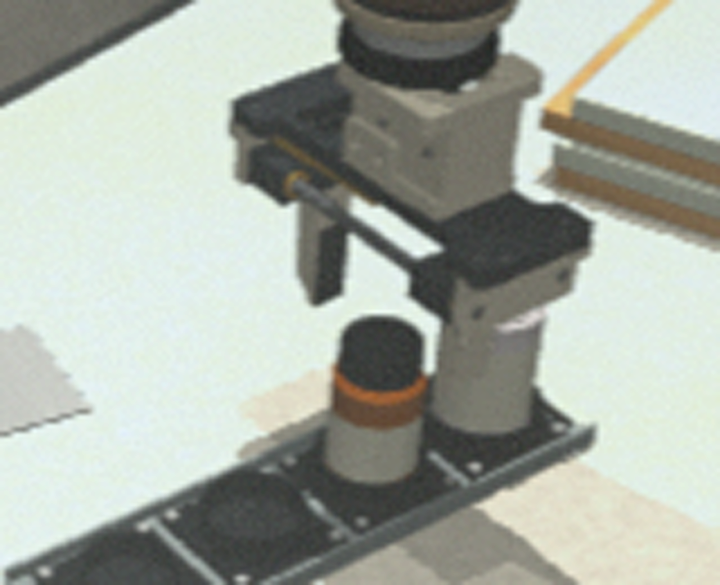

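The fingers straddle the jar in front and behind. Lowering and gripping.

```bash
python3 -m crank '[[1,0,0.006,-0.015,0],[1,0,0,-0.02,0],[1,0,0,-0.02,0],[1,0,0,-0.02,0],[1,0,0,-0.02,0],[1,0,0,-0.018,0],[1,0,0,-0.012,0],[1,0,0,0,0]]'
python3 st.py .544 -.232 .0295 -13.8
python3 -m crank '[[0,0,0,0,0],[0,0,0,0,0],[0,0,0,0,0],[0,0,0,0,0],[0,0,0,0,0],[0,0,0,0,0],[0,0,0,0,0],[0,0,0,0,0]]' 30
python3 st.py
python3 -m crank '[[0,0,0,0,0],[0,0,0,0,0],[0,0,0,0,0],[0,0,0,0.004,0],[0,0,0,0.01,0],[0,0,0,0.02,0],[0,0,0,0.03,0],[0,0,0,0.03,0]]'
python3 look.py g2 side 295 110 160 130 4.5
```

```text
clock: 25.05
position: [0.5429, -0.2318, 0.0281]
ee_rot: [-2.472, -1.936, 0.002]
force: [-0.5, 0.6, 0.3]
width: 0.998
t 25.05 p [ 0.5429 -0.2318  0.0281] jaw deg -13.86 F [-0.5  0.6  0.3] w 0.998
shift units [ 0.0027 -0.0005  0.0035] twist 0.0011
clock: 25.72
position: [0.5441, -0.2321, 0.0298]
ee_rot: [2.473, 1.937, 0.001]
force: [1.1, 1.1, 0.8]
width: 0.537
t 25.72 p [ 0.5441 -0.2321  0.0298] jaw deg -13.86 F [1.1 1.1 0.8] w 0.537
clock: 26.38
position: [0.5435, -0.2319, 0.0682]
ee_rot: [-2.473, -1.937, 0.0]
force: [-0.2, 1.1, -2.0]
width: 0.539
```

View pics/g2.png

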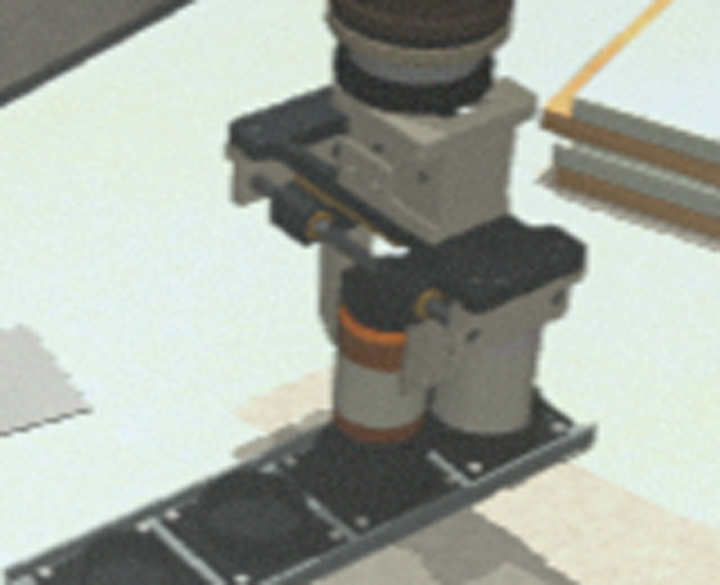

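The jar is held (49.6 mm). Carrying it to bay 3.

```bash
python3 -m crank '[[0,0,0,0.03,0],[0,0,0,0.04,0],[0,-0.001,0.044,0.04,0.015],[0,-0.003,0.08,0.04,0.027],[0,-0.003,0.08,0.01,0.027],[0,-0.003,0.08,0,0.027],[0,-0.003,0.08,0,0.027],[0,-0.003,0.08,0,0.027]]'
python3 -m crank '[[0,-0.003,0.08,0,0.027],[0,-0.003,0.08,0,0.027],[0,-0.003,0.08,0,0.027],[0,-0.003,0.08,0,0.027],[0,-0.003,0.08,0,0.027],[0,-0.003,0.08,0,0.027],[0,-0.003,0.06,0,0.02],[0,0,0,0,0]]'
python3 -m crank '[[0,0,0,0,0],[0,0,0,0,0],[0,0,0,-0.02,0],[0,0,0,-0.03,0],[0,0,0,-0.03,0],[0,0,0,-0.02,0],[0,0,0,0,0],[0,0,0,0,0]]'
python3 st.py .5293 .1881 .0295 6.9
```

```text
clock: 27.1
position: [0.5372, -0.0531, 0.1323]
ee_rot: [2.312, 2.126, 0.001]
force: [0.2, 0.9, -1.9]
width: 0.534
clock: 27.77
position: [0.5279, 0.1686, 0.1325]
ee_rot: [-2.09, -2.343, -0.006]
force: [-0.1, 0.7, -1.8]
width: 0.541
clock: 28.43
position: [0.5283, 0.1612, 0.0902]
ee_rot: [-2.101, -2.335, 0.003]
force: [-0.1, 0.2, -2.0]
width: 0.536
t 28.43 p [0.5283 0.1612 0.0902] jaw deg 6.04 F [-0.1  0.2 -2. ] w 0.536
shift units [ 0.0024  0.0673 -0.1516] twist 0.0143
```

```bash
python3 -m crank '[[0,0.001,0.022,0,0.005],[0,0.001,0.022,0,0.005],[0,0,0.023,0,0.005],[0,0,0,-0.02,0],[0,0,0,-0.03,0],[0,0,0,-0.03,0],[0,0,0,-0.02,0],[0,0,0,0,0]]'
python3 st.py .5293 .1881 .0295 6.9;python3 look.py i1 side 130 220 200 180 3.3
```

```text
clock: 29.1
position: [0.5282, 0.187, 0.0484]
ee_rot: [-2.082, -2.351, 0.006]
force: [-0.2, 0.6, -1.7]
width: 0.541
t 29.1 p [0.5282 0.187  0.0484] jaw deg 6.93 F [-0.2  0.6 -1.7] w 0.541
shift units [ 0.0029  0.0027 -0.0473] twist -0.0006
```

View pics/i1.png

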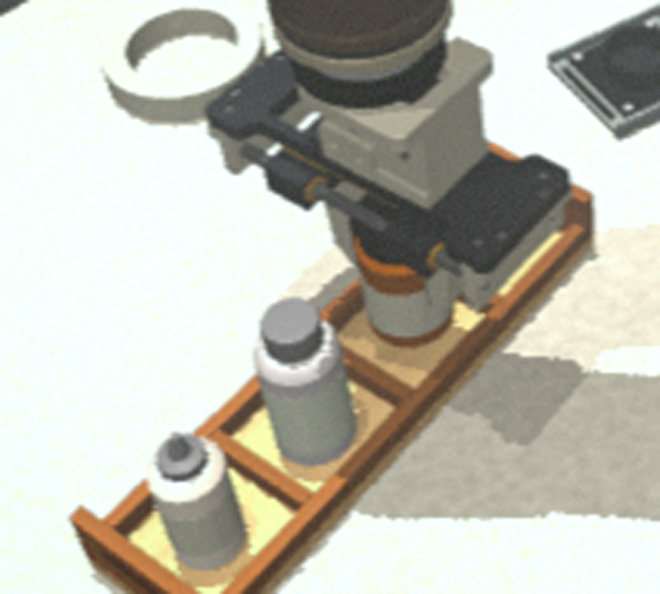

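The jar hangs over bay 3, clear of the aerosol. Lowering.

```bash
python3 -m crank '[[0,0.001,0.002,-0.007,0],[0,0,0,-0.01,0],[0,0,0,-0.01,0],[0,0,0,-0.008,0],[0,0,0,-0.005,0],[0,0,0,0,0],[0,0,0,0,0],[0,0,0,0,0]]'
python3 st.py .5293 .1881 .0295 6.9
python3 -m crank '[[0,0,0,-0.002,0],[0,0,0,0,0],[0,0,0,-0.002,0],[0,0,0,0,0],[0,0,0,-0.002,0],[0,0,0,0,0],[0,0,0,0,0],[0,0,0,0,0]]'
python3 st.py .5293 .1881 .0295 6.9
```

```text
clock: 29.82
position: [0.5302, 0.1892, 0.0353]
ee_rot: [2.083, 2.352, 0.0]
force: [-1.0, 0.3, -2.2]
width: 0.539
t 29.82 p [0.5302 0.1892 0.0353] jaw deg 6.95 F [-1.   0.3 -2.2] w 0.539
shift units [-0.0023 -0.0028 -0.0145] twist -0.0009
clock: 30.48
position: [0.5301, 0.1892, 0.0327]
ee_rot: [2.083, 2.352, 0.0]
force: [-0.8, -0.3, -1.6]
width: 0.537
t 30.48 p [0.5301 0.1892 0.0327] jaw deg 6.96 F [-0.8 -0.3 -1.6] w 0.537
shift units [-0.0021 -0.0027 -0.0081] twist -0.001
```

```bash
python3 -m crank '[[0,0,0,-0.002,0],[0,0,0,0,0],[0,0,0,-0.002,0],[0,0,0,0,0],[0,0,0,-0.002,0],[0,0,0,0,0],[0,0,0,0,0],[0,0,0,0,0]]'
python3 st.py .5293 .1881 .0295 6.9
```

```text
clock: 31.15
position: [0.5301, 0.1892, 0.0303]
ee_rot: [-2.083, -2.352, 0.0]
force: [-0.3, 0.5, -3.0]
width: 0.541
t 31.15 p [0.5301 0.1892 0.0303] jaw deg 6.96 F [-0.3  0.5 -3. ] w 0.541
shift units [-0.002  -0.0027 -0.0021] twist -0.0009
```

```bash
python3 -m crank '[[0,0,0,-0.002,0],[0,0,0,0,0],[0,0,0,-0.002,0],[0,0,0,0,0],[0,0,0,0,0],[0,0,0,0,0],[0,0,0,0,0],[0,0,0,0,0]]'
python3 st.py .5293 .1881 .0295 6.9
```

```text
clock: 31.82
position: [0.5303, 0.1893, 0.0297]
ee_rot: [2.082, 2.352, 0.001]
force: [-2.9, -1.7, 11.2]
width: 0.543
t 31.82 p [0.5303 0.1893 0.0297] jaw deg 6.96 F [-2.9 -1.7 11.2] w 0.543
shift units [-0.0025 -0.0029 -0.0004] twist -0.0009
```

The jar is down (11 N contact). Releasing and going to the tin.

```bash
python3 -m crank '[[1,0,0,0,0],[1,0,0,0,0],[1,0,0,0,0],[1,0,0,0,0],[1,0,0,0,0],[1,0,0,0,0],[1,0,0,0,0],[1,0,0,0.005,0]]' 35
python3 -m crank '[[1,0,0,0.03,0],[1,0,0,0.05,0],[1,0,0,0.06,0],[1,0,0,0.06,0],[1,0,0,0.06,0],[1,0,0,0.04,0],[1,0,-0.06,0,-0.02],[1,0,-0.08,0,-0.022]]'
python3 -m crank '[[1,0,-0.08,0,-0.022],[1,0,-0.08,0,-0.022],[1,0,-0.08,0,-0.022],[1,0,-0.08,0,-0.022],[1,0,-0.08,0,-0.022],[1,0,-0.08,0,-0.022],[1,0,-0.08,0,-0.022],[1,0,-0.08,0,-0.022]]'
python3 -m crank '[[1,0,-0.08,0,-0.022],[1,0,-0.08,0,-0.022],[1,0,-0.08,0,-0.022],[1,0,-0.08,0,-0.022],[1,0,-0.08,0,-0.022],[1,0,-0.06,0,0],[1,0,0,0,0],[1,0,0,0,0]]'
python3 st.py .5248 -.3098 .0295 -13.8
python3 look.py j1 side 130 220 200 180 3.3
```

```text
clock: 32.48
position: [0.5299, 0.189, 0.0304]
ee_rot: [-2.082, -2.352, 0.001]
force: [0.2, -0.9, -0.3]
width: 0.992
clock: 33.15
position: [0.5306, 0.1364, 0.1534]
ee_rot: [2.128, 2.31, 0.008]
force: [-0.2, -0.8, -0.5]
width: 1.005
clock: 33.82
position: [0.53, -0.1242, 0.152]
ee_rot: [2.337, 2.098, 0.001]
force: [0.4, -0.1, -0.1]
width: 1.007
clock: 34.48
position: [0.5297, -0.3084, 0.1513]
ee_rot: [2.457, 1.958, 0.0]
force: [-0.3, 0.8, 0.6]
width: 1.003
t 34.48 p [ 0.5297 -0.3084  0.1513] jaw deg -12.89 F [-0.3  0.8  0.6] w 1.003
shift units [-0.0122 -0.0035 -0.3046] twist -0.0151
```

View pics/j1.png

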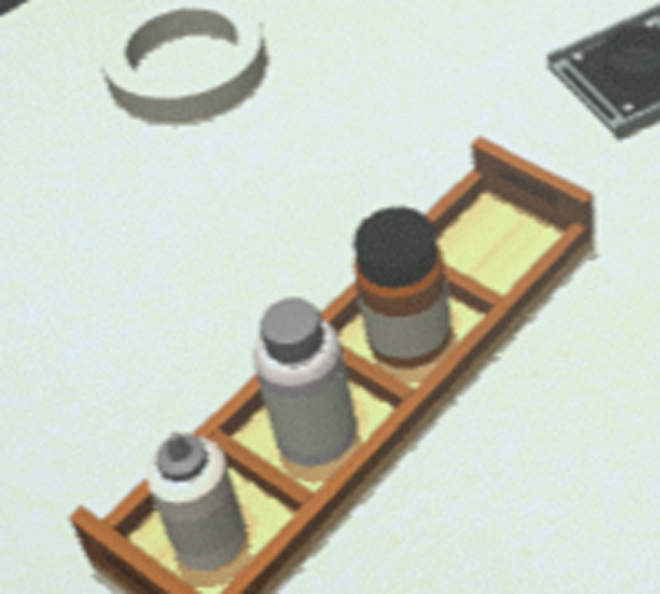

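Three containers are standing upright in their bays. Now the tin.

```bash
python3 -m crank '[[1,-0.006,-0.003,0,-0.008],[1,-0.006,0,0,-0.007],[1,0,0,-0.03,0],[1,0,0,-0.04,0],[1,0,0,-0.04,0],[1,0,0,-0.04,0],[1,0,0,-0.03,0],[1,0,0,0,0]]'
python3 -m crank '[[1,0,0,0,0],[1,0,0,0,0],[1,0,0,0,0],[1,0,0,0,0],[1,0,0,0,0],[1,0,0,0,0],[1,0,0,0,0],[1,0,0,0,0]]'
python3 st.py .5248 -.3098 .0295 -13.8; python3 look.py k1 side 295 110 160 130 4.5
```

```text
clock: 35.2
position: [0.5236, -0.3066, 0.0757]
ee_rot: [-2.465, -1.941, 0.003]
force: [-0.8, 0.7, 0.6]
width: 1.005
clock: 35.87
position: [0.5254, -0.3081, 0.0789]
ee_rot: [2.469, 1.942, 0.0]
force: [-0.6, -0.0, 0.1]
width: 1.004
t 35.87 p [ 0.5254 -0.3081  0.0789] jaw deg -13.63 F [-0.6 -0.   0.1] w 1.004
shift units [-0.0015 -0.0043 -0.1235] twist -0.0029
```

View pics/k1.png

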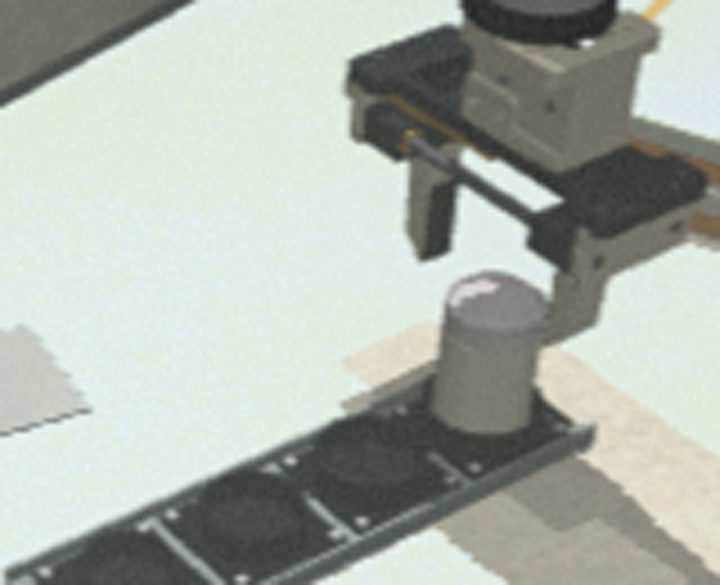

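```bash
python3 -m crank '[[1,-0.001,-0.003,-0.015,-0.003],[1,0,0,-0.02,0],[1,0,0,-0.02,0],[1,0,0,-0.02,0],[1,0,0,-0.02,0],[1,0,0,-0.018,0],[1,0,0,-0.01,0],[1,0,0,0,0]]'
python3 st.py .5248 -.3098 .0295 -13.8
python3 -m crank '[[0,0,0,0,0],[0,0,0,0,0],[0,0,0,0,0],[0,0,0,0,0],[0,0,0,0,0],[0,0,0,0,0],[0,0,0,0,0],[0,0,0,0,0]]' 35
python3 st.py
python3 -m crank '[[0,0,0,0,0],[0,0,0,0,0],[0,0,0,0,0],[0,0,0,0.004,0],[0,0,0,0.01,0],[0,0,0,0.02,0],[0,0,0,0.03,0],[0,0,0,0.03,0]]'
python3 look.py k2 side 295 110 160 130 4.5
```

```text
clock: 36.58
position: [0.5243, -0.3088, 0.0282]
ee_rot: [-2.471, -1.938, 0.001]
force: [0.8, -0.6, -0.9]
width: 1.0
t 36.58 p [ 0.5243 -0.3088  0.0282] jaw deg -13.79 F [ 0.8 -0.6 -0.9] w 1.0
shift units [ 0.0013 -0.0024  0.0032] twist -0.0001
clock: 37.25
position: [0.5256, -0.3094, 0.0299]
ee_rot: [2.471, 1.938, 0.001]
force: [1.4, -0.8, 2.8]
width: 0.597
t 37.25 p [ 0.5256 -0.3094  0.0299] jaw deg -13.8 F [ 1.4 -0.8  2.8] w 0.597
clock: 37.92
position: [0.5245, -0.309, 0.068]
ee_rot: [-2.471, -1.938, 0.001]
force: [-0.0, 0.3, -4.1]
width: 0.592
```

View pics/k2.png

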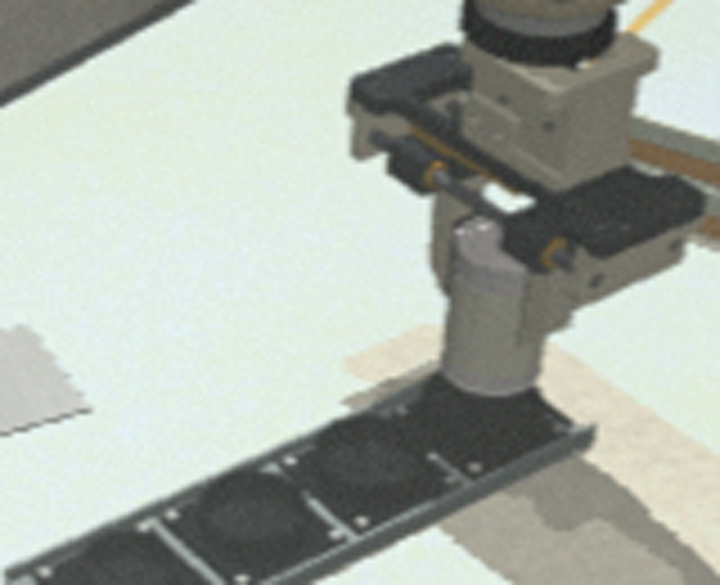

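The tin is held and upright. Carrying it to the right bay.

```bash
python3 -m crank '[[0,0,0,0.03,0],[0,0,0,0.04,0],[0,0.001,0.044,0.04,0.015],[0,0.003,0.08,0.04,0.027],[0,0.003,0.08,0.01,0.027],[0,0.003,0.08,0,0.027],[0,0.003,0.08,0,0.027],[0,0.003,0.08,0,0.027]]'
python3 -m crank '[[0,0.003,0.08,0,0.027],[0,0.003,0.08,0,0.027],[0,0.003,0.08,0,0.027],[0,0.003,0.08,0,0.027],[0,0.003,0.08,0,0.027],[0,0.003,0.08,0,0.027],[0,0.003,0.08,0,0.02],[0,0,0.03,0,0]]'
python3 -m crank '[[0,0,0,0,0],[0,0,0,0,0],[0,0,0,0,0],[0,0,0,-0.02,0],[0,0,0,-0.02,0],[0,0,0,-0.01,0],[0,0,0,0,0],[0,0,0,0,0]]'
python3 st.py .539 .1087 .0295 6.9
```

```text
clock: 38.63
position: [0.5312, -0.1303, 0.1322]
ee_rot: [2.311, 2.127, 0.0]
force: [1.3, 0.0, -3.1]
width: 0.6
clock: 39.3
position: [0.5394, 0.1103, 0.1324]
ee_rot: [-2.092, -2.343, -0.005]
force: [0.5, 0.7, -3.2]
width: 0.595
clock: 39.97
position: [0.5394, 0.1039, 0.1105]
ee_rot: [-2.1, -2.336, 0.002]
force: [0.0, 0.5, -3.7]
width: 0.594
t 39.97 p [0.5394 0.1039 0.1105] jaw deg 6.09 F [ 0.   0.5 -3.7] w 0.594
shift units [-0.001   0.012  -0.2026] twist 0.0135
```

```bash
python3 -m crank '[[0,-0.001,0.012,0,0.007],[0,0,0,0,0.007],[0,0,0,-0.03,0],[0,0,0,-0.04,0],[0,0,0,-0.04,0],[0,0,0,-0.03,0],[0,0,0,-0.01,0],[0,0,0,0,0]]'
python3 -m crank '[[0,0,0,0,0],[0,0,0,0,0],[0,0,0,0,0],[0,0,0,0,0],[0,0,0,0,0],[0,0,0,0,0],[0,0,0,0,0],[0,0,0,0,0]]'
python3 st.py .539 .1087 .0295 6.9;python3 look.py l1 side 150 200 200 180 3.3
```

```text
clock: 40.63
position: [0.5384, 0.109, 0.0498]
ee_rot: [-2.081, -2.351, 0.003]
force: [0.4, -0.8, -3.2]
width: 0.593
clock: 41.3
position: [0.5394, 0.1092, 0.0512]
ee_rot: [2.082, 2.352, 0.0]
force: [0.9, 0.7, -4.5]
width: 0.594
t 41.3 p [0.5394 0.1092 0.0512] jaw deg 6.96 F [ 0.9  0.7 -4.5] w 0.594
shift units [-0.0009 -0.0012 -0.0543] twist -0.001
```

View pics/l1.png

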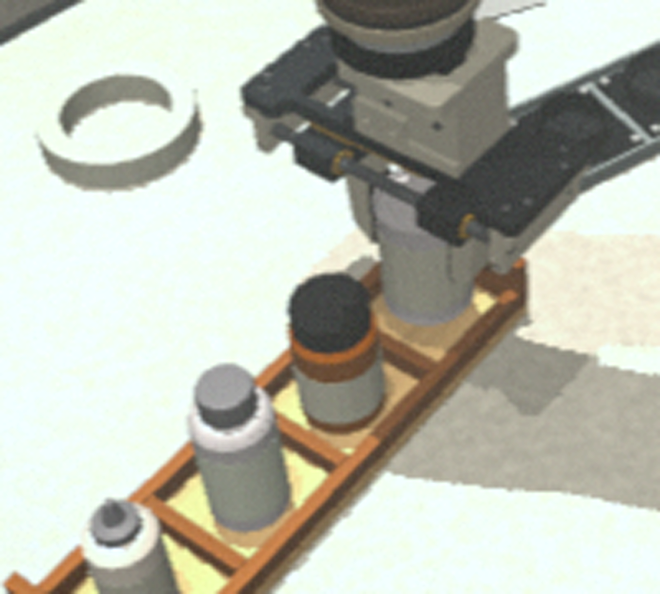

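The tin is over the right bay, clear of the walls and the jar. Lowering.

```bash
python3 -m crank '[[0,-0.001,-0.001,-0.01,0],[0,0,0,-0.012,0],[0,0,0,-0.01,0],[0,0,0,-0.008,0],[0,0,0,-0.005,0],[0,0,0,-0.002,0],[0,0,0,0,0],[0,0,0,0,0]]'
python3 st.py
python3 -m crank '[[0,0,0,-0.002,0],[0,0,0,0,0],[0,0,0,-0.002,0],[0,0,0,0,0],[0,0,0,-0.001,0],[0,0,0,0,0],[0,0,0,0,0],[0,0,0,0,0]]'
python3 st.py .539 .1087 .0295 6.9
```

```text
clock: 42.02
position: [0.539, 0.1088, 0.0324]
ee_rot: [2.083, 2.352, 0.0]
force: [-0.6, -0.4, -3.9]
width: 0.595
t 42.02 p [0.539  0.1088 0.0324] jaw deg 6.95 F [-0.6 -0.4 -3.9] w 0.595
clock: 42.68
position: [0.5389, 0.1088, 0.0304]
ee_rot: [2.083, 2.352, 0.0]
force: [0.9, -1.0, -2.7]
width: 0.595
t 42.68 p [0.5389 0.1088 0.0304] jaw deg 6.96 F [ 0.9 -1.  -2.7] w 0.595
shift units [ 0.0001 -0.0002 -0.0021] twist -0.0009
```

```bash
python3 -m crank '[[0,0,0,-0.002,0],[0,0,0,0,0],[0,0,0,0,0],[0,0,0,-0.001,0],[0,0,0,0,0],[0,0,0,0,0],[0,0,0,0,0],[0,0,0,0,0]]'
python3 st.py
```

```text
clock: 43.35
position: [0.5391, 0.1088, 0.0298]
ee_rot: [2.082, 2.352, 0.0]
force: [-2.5, -1.4, 7.3]
width: 0.591
t 43.35 p [0.5391 0.1088 0.0298] jaw deg 6.96 F [-2.5 -1.4  7.3] w 0.591
```

Contact at 7 N. Releasing and backing away.

```bash
python3 -m crank '[[1,0,0,0,0],[1,0,0,0,0],[1,0,0,0,0],[1,0,0,0,0],[1,0,0,0,0],[1,0,0,0,0],[1,0,0,0,0],[1,0,0,0.005,0]]'
python3 -m crank '[[1,0,0,0.03,0],[1,0,0,0.05,0],[1,0,0,0.06,0],[1,0,0,0.06,0],[1,0,0,0.06,0],[1,0,0,0.04,0],[1,0,-0.06,0,0],[1,0,-0.08,0,0]]'
python3 -m crank '[[1,0,-0.08,0,0],[1,0,-0.08,0,0],[1,0,-0.08,0,0],[1,0,-0.08,0,0],[1,0,-0.08,0,0],[1,0,-0.04,0,0],[1,0,0,0,0],[1,0,0,0,0]]'
python3 look.py m1 side 130 200 200 200 3;python3 look.py m2 top 90 160 230 150 3.3; python3 st.py
```

```text
clock: 44.02
position: [0.5387, 0.1087, 0.0309]
ee_rot: [-2.082, -2.352, 0.001]
force: [0.2, -0.2, -0.5]
width: 0.998
clock: 44.68
position: [0.5398, 0.0559, 0.1539]
ee_rot: [2.075, 2.357, 0.007]
force: [0.5, 0.1, -1.3]
width: 1.0
clock: 45.35
position: [0.5388, -0.1241, 0.1519]
ee_rot: [2.085, 2.349, 0.001]
force: [-0.1, 0.3, 1.0]
width: 1.002
t 45.45 p [ 0.5391 -0.1218  0.1518] jaw deg 7.04 F [-0.1  1.   0.3] w 1.003
```

View pics/m1.png

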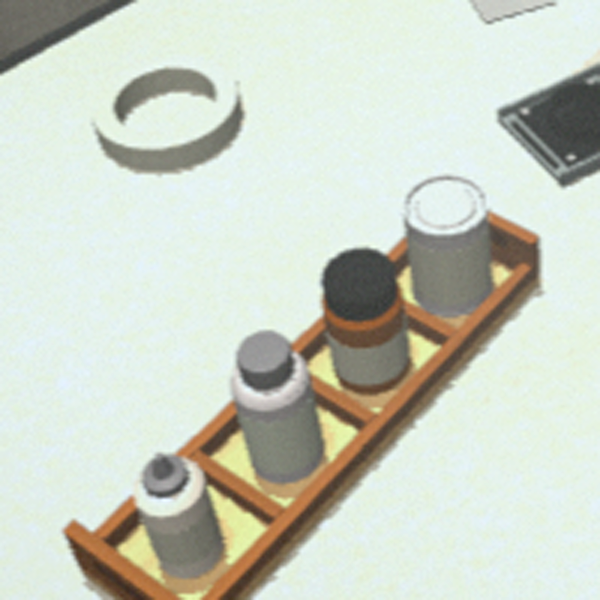

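View pics/m2.png

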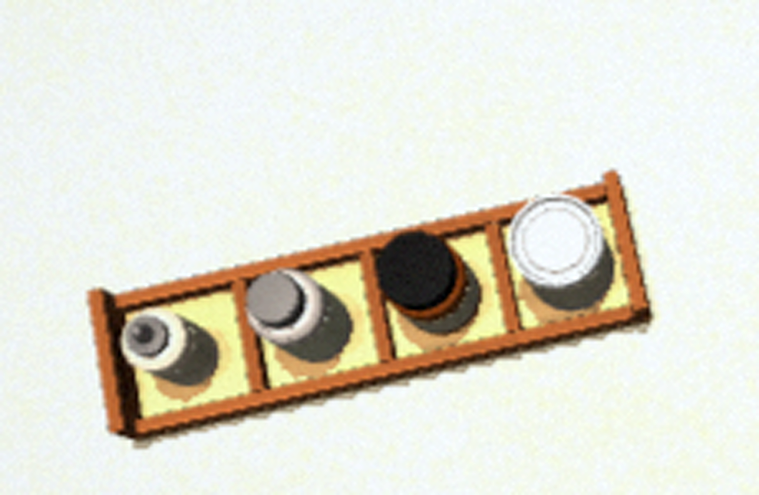

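All four stand upright. I'll triangulate their tops once to check positions in the tray frame.

```bash
python3 - <<'E'
from h import *
np.set_printoptions(precision=4,suppress=True)
a=uz([(146,331),(275,298),(417,271),(555,241)],(90,160),3.3);b=uz([(163,463),(265,355),(360,277),(445,203)],(130,200),3)
X,r=tri(a,b)
Rm=np.array([[.9926,-.1217],[.1217,.9926]])
print(np.c_[(X[:,:2]-[.5244,.2278])@Rm,X[:,2],r])
E
```

```text
[[ 0.0003  0.1188  0.0948  0.2966]
 [-0.0011  0.0404  0.1056  0.053 ]
 [-0.0019 -0.0398  0.0963  0.4183]
 [-0.0023 -0.121   0.0915  0.2073]]
```

```bash
python3 -c "
from cell import arm
print(arm.sign_off(), arm.observe()['clock'])"
```

```text
the job is handed in; nothing more can be done
the job is handed in; nothing more can be done
```

I moved all four containers to the bench tray and handed the job in at about 45.5 s of the 102 s allowed. They stand in rail order, left to right: bottle, aerosol, jar, tin. Each was lowered in 1 mm steps until it touched the floor, with at most 11 N showing on the wrist, and then released.

**Last checks:** both cameras show all four upright in their own bays, with the gripper well clear. Triangulated tops are within 3 mm of the bay centres along both tray axes.

**Disagreements:**
- **Reported height:** the arm's reported z read about 33 mm lower than the fingertips appeared in the side camera, from the first picture on. I set grasp heights from the side-camera pictures instead. Touchdown came at the same reported z as the pick, within about 1 mm, except the aerosol, whose contact showed only as its weight coming off the wrist.
- **Final heights:** three of the last top measurements came out low: bottle 95 mm against 104 expected, aerosol 106 against 110, and jar 96 against 98. The tin read 91.5 mm against 90. I put the bottle's gap down to picking the blunt nozzle tip by eye. I went by the contact readings that each one stands on its bay floor and did not remeasure.
- **Tray walls:** the wall tops measured 23.5 mm against 26, which I put down to measurement error.

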